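# Isolate the bench gas under its lift-and-slide hatch

## Task

Shut off the gas inside the bench service box: lift the steel hatch up out of its recess by its handle, slide it along its channels until it is fully home against the end stops and set it down there, then push the retaining pin from the wooden tool block down through the bridge and the hatch's tongue until its collar sits on the bridge, so the hatch cannot slide back. Only then turn the black valve handle in the opened well clockwise to its stop, crosswise to the pipe, and leave the hatch parked and pinned. Do not push about or tip anything else on the bench.

Things in the scene. Friction and masses are not known exactly. Their poses are not given: they have to be found in the camera images.
- service_box: White gas service box fixed to the bench, 220 (x) x 410 (y) x 150 mm high. Origin at bench level; at yaw 0 its x points away from the robot. Its y runs along the channels, from the shut to the open end. Round y = -85 mm is the hatch's well; from y = -2 to 208 mm a steel deck, 110 mm high, on which the opened hatch rests.
- seat (a point): Centre of the hatch's recess at seat level: box frame (0, -85, 100) mm. The recess is 10 mm deep below the deck, 170 (x) x 166 (y) mm; the clear hole through it into the well is 136 x 140 mm.
- channel_mid (a point): Point midway between the two aluminium C-channels, at the underside of their lips: box frame (0, 0, 128) mm. They run along box y, inner faces at x = +-85 mm, lips 6 mm thick reaching in to x = +-73 mm. The hatch is captive in them: it must rise over 10 mm to leave its recess and can rise 20 mm at most.
- end_stop (a point): Midway between the two end-stop posts, on the faces that the hatch's leading edge meets: box frame (0, 168, 114) mm. The posts (40 x 40 mm, 90 mm apart) carry the pin bridge, an aluminium plate 170 (x) x 40 (y) x 8 mm whose top is 150 mm high; the hatch's tongue passes between the posts, under the bridge.
- bridge_hole (a point): Centre of the vertical hole, 12.5 mm in diameter, through the pin bridge, at the bridge's top face: box frame (0, 188, 150) mm. With the hatch home and set down, the tongue and its hole lie under it, 122 to 128 mm high; the deck below is 110 mm high. The pin's collar ends up on the bridge.
- hatch_handle (a point): Centre of the hatch's black handle bar, 92 mm long (hatch x), 12 x 12 mm thick, with 26 mm free under it. The hatch is a loose steel plate 164 (x) x 160 (y) x 8 mm, 0.45 to 0.85 kg, axes as the box's, about 3 mm play; its underside is 40 mm below this point. Box frame: (0, -85, 140) mm shut in the recess, (0, 88, 150) mm set down on the deck home against the end stops.
- tongue_hole (a point): Top centre of the vertical hole, 16 mm in diameter, in the hatch's tongue (34 mm wide, 6 mm thick), which points to the hatch's +y; the hole is 100 mm from the handle centre along the hatch's y and 22 mm below it.
- pin_grip (a point): Middle of the upright round steel handle of the retaining pin, 14 mm in diameter, 42 mm long; z up along the pin. This point is 28 mm above the underside of the 24 mm collar; below that is a shank 8 mm in diameter, 36 mm long, with a tapered tip. Weighs 0.06 kg. Starts standing in a 13 mm hole in the tool block, collar on its top.
- pin_tip (a point): Lower end of the pin's shank, 64 mm below pin_grip.
- valve (a joint): Angle of the valve's handle: 0 = in line with the pipe (box y), gas on; grows clockwise seen from above to its stop at 1.57 rad, crosswise to the pipe, gas off. Stays where it is left; needs about 0.12 N m. Starts between 0 and 0.2.
- valve_grip (a point): Centre of the black valve handle, on its vertical turning axis: box frame (0, -85, 80) mm, under the hatch while shut. Bar 64 mm long, 12 mm wide, 24 mm high (from 68 to 92 mm above the bench), its long side along this point's y.
- tool_block: Wooden block fixed to the bench, 150 (x) x 64 (y) x 60 mm high, origin at the centre of its underside. The pin stands at block x = +45 mm; a short black-handled screwdriver (to 120 mm high, at x = -20 mm) and a hex key (to 115 mm high, x = -52 mm) are fixed in it. The block may be left or right of the service box.
- wash_bottle: White plastic wash bottle, 68 mm in diameter, 170 mm high, bystander; origin at its foot. It stands on the other side of the service box from the tool block.
- beaker: Glass beaker, 68 mm in diameter, 90 mm high, bystander; origin at its foot.
- flask0: Stoppered volumetric flask, 82 mm in diameter, 200 mm high, bystander; origin at its foot.
- flask1: Stoppered volumetric flask, 72 mm in diameter, 185 mm high, bystander; origin at its foot.
- flask2: Stoppered greenish volumetric flask, 82 mm in diameter, 200 mm high, bystander; origin at its foot.
- timer: Grey bench timer, 62 x 70 x 20 mm, bystander; origin at the centre of its underside.
Things that resemble listed ones, but are neither listed nor needed, are in the scene too. Of the things like the part that bears pin_grip, leave any that is red; of the rest the larger one is meant.

How it is judged:
By the outcome, as a careful person would: the job done as asked, in the order asked, and still so for the second after the job is handed in, with the robot touching nothing.
It also fails if it takes over 69 s, if anything falls off the work surface, if the arm or the gripper's body presses on something with over 40 N, if the wrist force passes 120 N, or if a joint passes its speed limit or range.

## Robot

A 6-joint arm with a two-finger parallel gripper is mounted at the origin on the work surface. World frame = base frame: x ahead of the robot, y to its left, z up, the work surface at z = 0. Lengths are in mm, angles in rad, forces in N, time in s.
With the tool pointing down it reaches from about 200 to 875 mm from the base axis. Payload 3.4 kg.
Tool frame: the origin (TCP) lies between the finger pads; the fingertips stand 25 mm ahead of it and the grasp point (between the pads) lies 6 mm ahead of it (arm.nose_length is the distance from the TCP to the fingertips, in mm); x points along the fingers, y is the direction in which the jaws open and shut, and the axes are right-handed (so a half turn about x gives the same grasp; the last joint's range is limited). The gripper opens to 94 mm and grips with 3 to 60 N. Pads are 16 mm wide; open, the fingers measure 119 mm over their backs; the gripper's body (75 mm by 177 mm) begins 78 mm behind the grasp point.
Start: joints at [1.19, 0.276, 1.505, -0, 1.361, -0.121], TCP at [147.726, 555.734, 230.493] pointing down, gripper open.
Joint ranges: [-2.89, 2.89], [-0.75, 2.08], [0.22, 2.7], [-1.18, 4.32], [0.11, 2.71], [-2.7, 2.7]. Speed limits (rad/s): [2.57, 2.57, 3.14, 3.14, 3.14, 3.14].

## Interface

Orientations are given as [roll, pitch, yaw] about the fixed x, y, z axes, in that order (R = Rz(yaw) Ry(pitch) Rx(roll)).
In Python, from workcell import arm gives the robot as it stands.
- The arm moves only by the tool step_arm, never from a script. Its argument "moves" is a list of rows, each a list of 3 entries, a list of its own where there are three numbers: the shift along the tool's x, y, z in m, then the turn, a rotation vector about the tool's x, y, z in rad, then the finger opening in m, from 0 to 0.094. In form: [[[dx, dy, dz], [ax, ay, az], fingers], ...]. A call has 1 to 20 rows; each row shifts and turns the commanded pose from where the row before left it, along the tool's axes as they then stand; what a row does not reach is not made up. A row lasts 1/12 s, in which the tool goes at most 41.7 mm and 7.16 degrees, less where a joint would pass 70% of its speed; a pose out of reach is approached as far as the arm can. A call with a gripper value outside its range is refused whole. The fingers move at their own pace and stop on an object; "grip_force" is the grip in N (left out, the last holds). Time passes only in rows, so rows that do not move let the fingers close. It gives the time, the measured TCP pose, the force and the opening at its end, in the units of the state.
- arm.read_state(): the state, without advancing time (a new reading comes with each control period).
- arm.camera(name): name is "scene" or "side" or "wrist"; returns (picture, depth): 384x512x3 uint8, red, green, blue; 384x512 float32, mm along the optical axis (not along the pixel's ray), 0 where there is no reading.
- arm.camera_model(name): a dict with "vertical_fov" (degrees; the focal length in pixels is half the picture's height over the tangent of half this angle, whatever the lens; pixels are square), "cx", "cy" (the principal point, pixels), "R" (3x3) and "t" (3): a world point X has camera coordinates R X + t. Camera axes: x right, y down, z forward; pixel columns grow to the right and rows downward; lengths in mm; the calibration is good to about 2 mm. A picture is of the moment at which its call begins: read the wrist's pose just before it. camera_model takes no time and is no camera call; for the wrist camera it gives the pose at the moment of the call.
- arm.sign_off(): hands the job in, once; it reports no verdict.
The state is a dict: "time": time; "joint_pos": joint angles; "joint_vel": joint speeds; "joint_efforts": joint torques, N m; "position": TCP position; "tcp_rot": TCP orientation; "force": force on the tool from outside, world axes, zero at the start; "torque": the same for the moment, N m; "grip_width": finger opening in mm.
Only numpy, scipy, OpenCV 4.12 (cv2) and the standard library are available. Lean on these libraries where they do the work, as an engineer would, in place of code of your own. Each camera call takes 0.05 s, during which the arm holds its last target.

## Working session

There is one attempt and no reset: what is moved stays moved. The work goes in short steps, Python scripts to look and compute and a tool call to move; the robot and the scene stay as the last step left them, time stands still between calls to the robot, and variables do not carry over. Pictures are saved under pics/ and viewed, and the job is handed in when it is done.

Besides the shell and the picture viewer there is one more tool, called after "Call:" as a command line: name --argument value ..., lists and objects as JSON in quotes. step_arm: Moves the arm, as the interface text tells. Its arguments: {"type":"object","properties":{"moves":{"type":"array","items":{"type":"array"}},"grip_force":{"type":"number"}},"required":["moves"]}

```bash
mkdir -p pics; ls
cat > h.py <<'E'
from workcell import arm
import numpy as np, cv2
def shot(name,fn):
    m=arm.camera_model(name); p,d=arm.camera(name)
    cv2.imwrite('pics/'+fn+'.png',cv2.cvtColor(p,cv2.COLOR_RGB2BGR)); np.savez('pics/'+fn+'.npz',p=p,d=d,R=m['R'],t=m['t'],f=192/np.tan(np.radians(m['vertical_fov'])/2),c=[m['cx'],m['cy']])
    return fn
def load(fn): return np.load('pics/'+fn+'.npz')
def px2w(L,u,v,z=None):
    R,t,f,c=L['R'],L['t'],float(L['f']),L['c']
    ray=np.array([(u-c[0])/f,(v-c[1])/f,1.])
    o=-R.T@t; dr=R.T@ray
    if z is not None: return o+dr*(z-o[2])/dr[2]
    return o+dr*L['d'][int(round(v)),int(round(u))]
def w2px(L,X):
    q=L['R']@np.array(X)+L['t']; return q[:2]/q[2]*float(L['f'])+L['c']
def crop(fn,u0,v0,u1,v1,out,s=None):
    im=cv2.imread('pics/'+fn+'.png')[v0:v1,u0:u1]
    s=s or min(800/(u1-u0),600/(v1-v0)); cv2.imwrite('pics/'+out+'.png',cv2.resize(im,None,fx=s,fy=s,interpolation=cv2.INTER_CUBIC)); return s
E
python3 - <<'E'
from h import *
s=arm.read_state(); print({k:np.round(v,3).tolist() for k,v in s.items()})
for n in('scene','side','wrist'):
    m=arm.camera_model(n); print(n,m); shot(n,n+'0')
E
```

```text
pics
{'time': 0.0, 'joint_pos': [1.19, 0.277, 1.506, -0.0, 1.361, -0.121], 'joint_vel': [-0.0, -0.001, -0.001, -0.001, -0.001, -0.001], 'joint_efforts': [0.001, -40.46, -23.722, 0.071, 0.035, -0.0], 'position': [147.524, 555.206, 229.612], 'tcp_rot': [-1.682, 1.569, -1.941], 'force': [-0.216, 0.185, -0.104], 'torque': [0.006, -0.003, -0.014], 'grip_width': 93.971}
scene {'vertical_fov': 57.179550416451285, 'cx': 256.6640631688384, 'cy': 190.12007593314536, 'R': array([[-0.67617699,  0.7363911 , -0.02264588],
       [ 0.43937104,  0.37838921, -0.81472369],
       [-0.59138632, -0.56084736, -0.579407  ]]), 't': array([ 444.29452048, -114.19748375, 1381.14733635])}
side {'vertical_fov': 54.288267326687446, 'cx': 259.8717957116267, 'cy': 196.40221239964512, 'R': array([[-9.99745611e-01,  1.66142750e-02, -1.52538466e-02],
       [ 2.25470576e-02,  7.18594355e-01, -6.95063870e-01],
       [-5.86654208e-04, -6.95230983e-01, -7.18786155e-01]]), 't': array([ 538.31528306,  124.70050073, 1032.59247354])}
wrist {'vertical_fov': 64.15683389724612, 'cx': 256.748193850135, 'cy': 191.17835726017162, 'R': array([[ 0.25693602,  0.96642702, -0.00164287],
       [ 0.92719235, -0.24602485,  0.28246436],
       [ 0.272577  , -0.07409853, -0.95927639]]), 't': array([-574.39665657,  -28.76594694,  392.69297571])}
```

View pics/scene0.png

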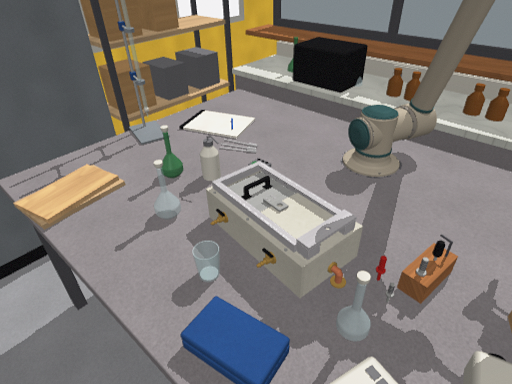

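View pics/side0.png

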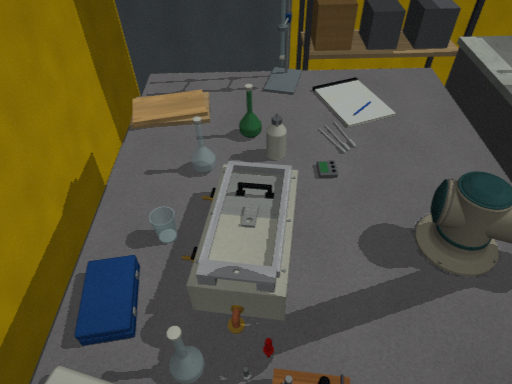

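View pics/wrist0.png

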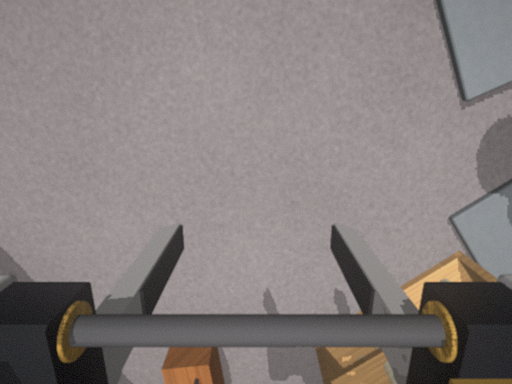

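Run:
```python
from h import *
crop('side0',190,150,310,320,'c1',3.5)
crop('side0',220,320,370,384,'c2',5)
crop('scene0',200,150,370,280,'c3')
crop('scene0',320,220,480,320,'c4')
```

```text
(no output)
```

View pics/c1.png

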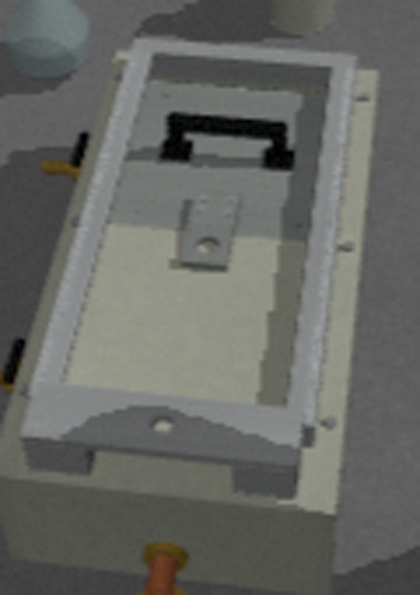

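View pics/c2.png

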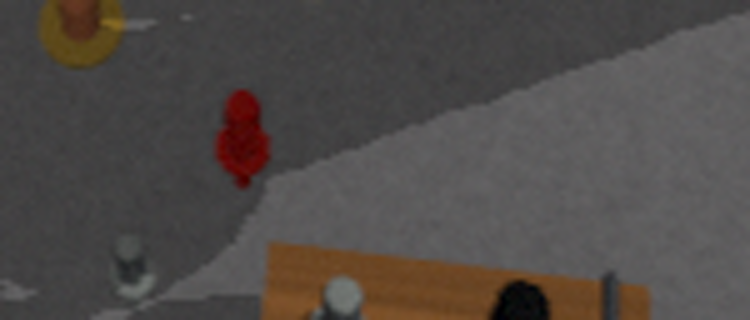

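View pics/c3.png

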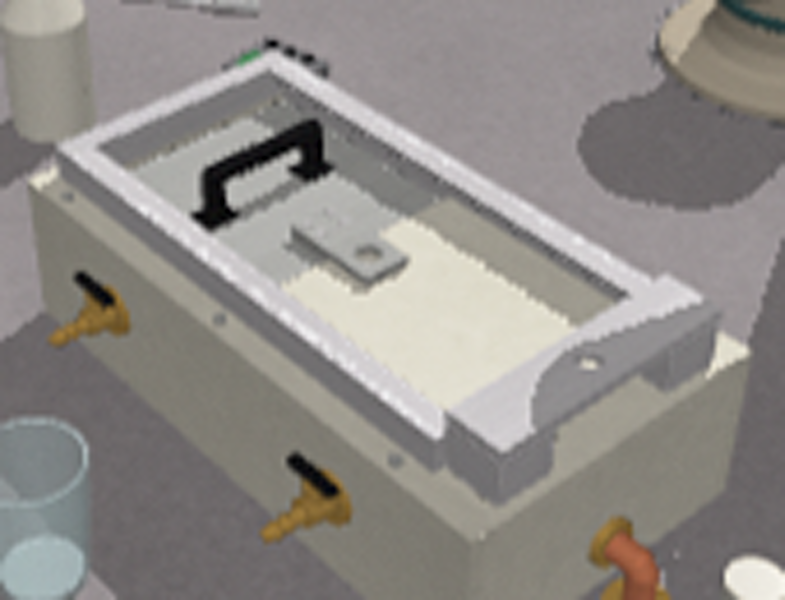

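View pics/c4.png

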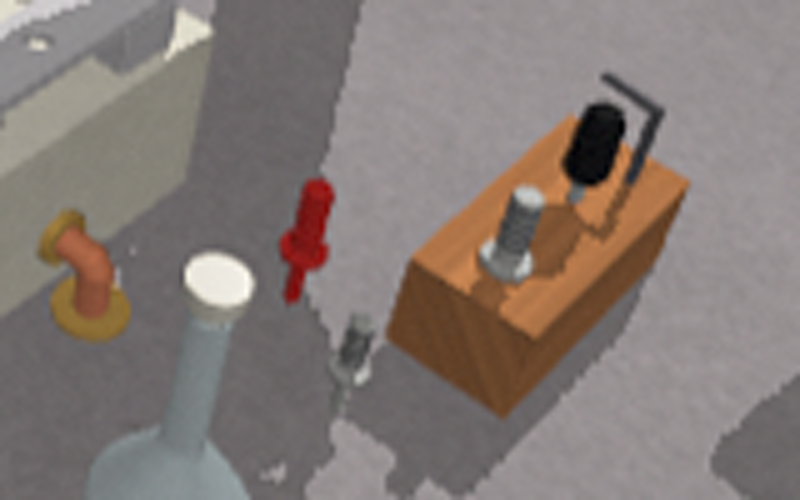

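Run:
```python
from h import *
S,C=load('side0'),load('scene0')
k1=lambda u,v:(190+u/3.5-.36+0,150+v/3.5-.36)
k3=lambda u,v:(200+u/4.618-.4,150+v/4.618-.4)
k4=lambda u,v:(320+u/5-.4,220+v/5-.4)
k2=lambda u,v:(220+u/5-.4,320+v/5-.4)
P={'bridge hole':(k1(162,425),k3(591,363),150),'tongue':(k1(207,245),k3(369,252),118),
'handle near(-x)':(k1(288,122),k3(312,121),146),'handle far':(k1(168,114),k3(210,172),146),
'frame back far':(k1(137,42),k3(62,147),134),'frame back near':(k1(356,56),k3(275,53),134),
'bridge outer near':(k1(302,451),k3(718,310),150),'bridge outer far':(k1(24,437),k3(503,440),150),
'box corner far':(k1(0,470),k3(482,540),110),'box corner near':(k1(338,515),k3(748,352),110),
'pin top':(k2(342,296),k4(528,194),60+49),'blk c near':(k2(648,290),k4(688,184),60),'blk c far':(k2(266,243),k4(412,260),60),'blk c':(None,k4(538,338),60),'blk back':(None,k4(572,115),60),
'red top':(k2(241,98),k4(318,186),90),'small top':(k2(128,243),k4(361,318),80)}
for n,(a,b,z) in P.items():
    print(n, a and np.round(px2w(S,*a,z),1), np.round(px2w(C,*b,z),1), a and np.round(px2w(S,*a),0), np.round(px2w(C,*b),0))
```

```text
bridge hole [590.4 175.6 150. ] [593.4 176.9 150. ] [594. 150. 110.] [585. 172. 141.]
tongue [564.7   4.4 118. ] [563.9   4.1 118. ] [565.  -2. 111.] [558.  -1. 112.]
handle near(-x) [502.8 -91.9 146. ] [510.  -88.3 146. ] [ 501. -132.  108.] [510. -88. 146.]
handle far [ 593.8 -103.6  146. ] [594.  -98.1 146. ] [ 594. -106.  143.] [ 591. -101.  143.]
frame back far [ 622.5 -202.5  134. ] [ 624.  -202.5  134. ] [ 623. -204.  133.] [ 621. -206.  131.]
frame back near [ 444.3 -179.1  134. ] [ 447.6 -177.4  134. ] [ 444. -181.  132.] [ 444. -181.  131.]
bridge outer near [505.6 196.1 150. ] [512.6 204.5 150. ] [504. 169. 107.] [511. 204. 148.]
bridge outer far [674.2 181.9 150. ] [669.5 175.9 150. ] [674. 181. 149.] [668. 175. 149.]
box corner far [695.1 180.3 110. ] [697.9 186.8 110. ] [695. 180. 110.] [694. 184. 105.]
box corner near [483.9 217.  110. ] [487.9 215.3 110. ] [476. 155.  -1.] [487. 215. 109.]
pin top [491.5 382.7 109. ] [492.8 380.7 109. ] [491. 382. 105.] [489. 380. 105.]
blk c near [368.5 367.2  60. ] [379.6 428.5  60. ] [369. 367.  61.] [375. 428.  56.]
blk c far [517.4 346.1  60. ] [517.3 347.3  60. ] [517. 346.  59.] [516. 347.  59.]
blk c None [524.  409.9  60. ] None [520. 409.  56.]
blk back None [367.9 367.2  60. ] None [295. 356.  -0.]
red top [526.  299.8  90. ] [532.2 300.6  90. ] [526. 296.  80.] [524. 298.  82.]
small top [571.7 352.   80. ] [584.6 349.1  80. ] [572. 347.  65.] [569. 345.  63.]
```

```bash
cat >> h.py <<'E'
from scipy.spatial.transform import Rotation as Ro
def pose():
    s=arm.read_state(); R=Ro.from_euler('xyz',s['tcp_rot']).as_matrix(); return s,np.array(s['position']),R
def rel(target,psi=None):
    s,p,R=pose(); d=(np.array(target)-p)/1000
    y=R[:,1]; cur=np.arctan2(y[1],y[0])
    print('pos',p.round(1),'psi',round(cur,4),'q',np.round(s['joint_pos'],2),'F',np.round(s['force'],1),'w',round(s['grip_width'],1),'t',round(s['time'],2))
    print('tilt',R[:,0].round(4),'tool shift(m)',(R.T@d).round(4),'turn x',None if psi is None else round(-( (psi-cur+np.pi)%(2*np.pi)-np.pi),4))
E
python3 - <<'E'
from h import *
rel([551,-94,260],None)
C,S=load('scene0'),load('side0')
for n,u,v,L in [('flask near stopper',364,277,C),('same side',174,333,S),('flask base mid',354,325,C),('beaker',207,262,C),('bottle',211,160,C),('green',172,160,C),('clear flask',166,205,C)]:
    print(n,px2w(L,u,v).round(),px2w(L,u,v,200).round())
E
```

```text
pos [147.6 555.3 229.8] psi 1.311 q [ 1.19  0.28  1.51 -0.    1.36 -0.12] F [-0.4  0.8 -0.8] w 94.0 t 0.15
tilt [-5.0e-04 -1.3e-03 -1.0e+00] tool shift(m) [-0.0295 -0.524   0.5567] turn x None
flask near stopper [699. 326. 183.] [715. 331. 200.]
same side [696. 325. 185.] [692. 332. 200.]
flask base mid [719. 334.  58.] [816. 368. 200.]
beaker [817. -16.  77.] [884.  81. 200.]
bottle [ 494. -366.   87.] [ 615. -212.  200.]
green [ 569. -498.   70.] [ 689. -299.  200.]
clear flask [ 737. -303.   61.] [ 828. -134.  200.]
```

Call:
step_arm --moves '[[[-0.03,0,0],[-0.109,0,0],0.094],[[0,-0.0145,0.0124],[0,0,0],0.094],[[0,-0.0291,0.0248],[0,0,0],0.094],[[0,-0.0291,0.0248],[0,0,0],0.094],[[0,-0.0291,0.0248],[0,0,0],0.094],[[0,-0.0291,0.0248],[0,0,0],0.094],[[0,-0.0291,0.0248],[0,0,0],0.094],[[0,-0.0291,0.0248],[0,0,0],0.094],[[0,-0.0291,0.0248],[0,0,0],0.094],[[0,-0.0291,0.0248],[0,0,0],0.094],[[0,-0.0291,0.0248],[0,0,0],0.094],[[0,-0.0291,0.0248],[0,0,0],0.094],[[0,-0.0291,0.0248],[0,0,0],0.094],[[0,-0.0291,0.0248],[0,0,0],0.094],[[0,-0.0291,0.0248],[0,0,0],0.08],[[0,-0.0291,0.0248],[0,0,0],0.06],[[0,-0.0145,0.0124],[0,0,0],0.06],[[0,0,0],[0,0,0],0.06],[[0,0,0],[0,0,0],0.06]]'

```text
time: 1.73
position: [449.9, 67.9, 260.0]
tcp_rot: [2.785, 1.569, 2.632]
force: [-0.2, 0.2, 0.2]
grip_width: 64.3
```

Run:
```python
from h import *
rel([551,-94,146],1.42)
shot('wrist','w1'); shot('side','s1')
crop('w1',0,0,512,384,'w1b',1.56)
```

```text
pos [449.9  67.9 260. ] psi 1.4174 q [-0.    0.08  1.69  0.    1.38 -1.42] F [-0.2  0.2  0.2] w 64.3 t 1.73
tilt [-1.5e-03  8.0e-04 -1.0e+00] tool shift(m) [ 0.1137 -0.1446  0.1249] turn x -0.0026
```

View pics/w1b.png

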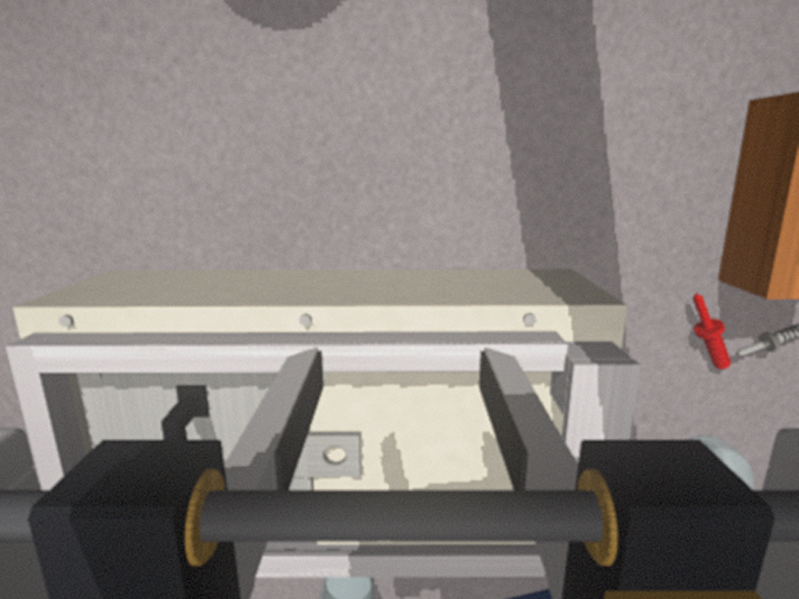

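Run:
```python
from h import *
L=load('w1')
k=lambda u,v:((u+.5)/1.5625-.5,(v+.5)/1.5625-.5)
for n,u,v,z in [('tongue',335,455,118),('edgeL',18,306,110),('edgeR',622,305,110),('lipL',50,372,134),('lipR',560,371,134),('outerL',12,346,134),('outerR',560,344,134),('handle nearend top',193,386,146),('bridge near corner R',637,361,150)]:
    print(n,px2w(L,*k(u,v),z).round(1),px2w(L,*k(u,v)).round(1))
crop('w1',0,190,512,384,'w1c',1.56)
```

```text
tongue [560.9   3.2 118. ] [566.5   0.9 109.4]
edgeL [ 421.7 -185.3  110. ] [ 422.3 -188.1  106.8]
edgeR [482.5 211.7 110. ] [483.4 212.7 107.6]
lipL [ 462.6 -160.7  134. ] [ 462.2 -159.6  135.3]
lipR [511.8 161.1 134. ] [511.9 161.2 133.8]
outerL [ 442.  -177.9  134. ] [ 442.4 -179.4  132.5]
outerR [493.3 162.3 134. ] [494.  162.7 132.4]
handle nearend top [481.1 -66.6 146. ] [496.7 -86.9 109.1]
bridge near corner R [504.1 202.5 150. ] [581.8 271.8  -0.6]
```

Call:
step_arm --moves '[[[0,-0.0242,0.0205],[0,0,0],0.05],[[0,-0.0242,0.0205],[0,0,0],0.05],[[0,-0.0242,0.0205],[0,0,0],0.05],[[0,-0.0242,0.0205],[0,0,0],0.05],[[0,-0.0242,0.0205],[0,0,0],0.05],[[0,-0.0242,0.0205],[0,0,0],0.05],[[0.03,0,0],[0,0,0],0.05],[[0.03,0,0],[0,0,0],0.05],[[0,0,0],[0,0,0],0.05]]'

```text
time: 2.58
position: [545.9, -91.1, 195.2]
tcp_rot: [2.947, 1.559, 2.797]
force: [-0.8, -0.2, -0.5]
grip_width: 49.8
```

Run:
```python
from h import *
rel([549,-94.5,146],1.4188)
shot('wrist','w2'); shot('scene','sc2')
crop('w2',0,0,512,384,'w2b',1.56)
crop('sc2',200,100,370,260,'sc2b')
```

```text
pos [545.9 -91.1 195.2] psi 1.4214 q [-0.29  0.27  1.6   0.    1.28 -1.71] F [-0.8 -0.2 -0.5] w 49.8 t 2.58
tilt [-0.0109  0.0039 -0.9999] tool shift(m) [ 0.0491 -0.003   0.0042] turn x 0.0026
```

View pics/w2b.png

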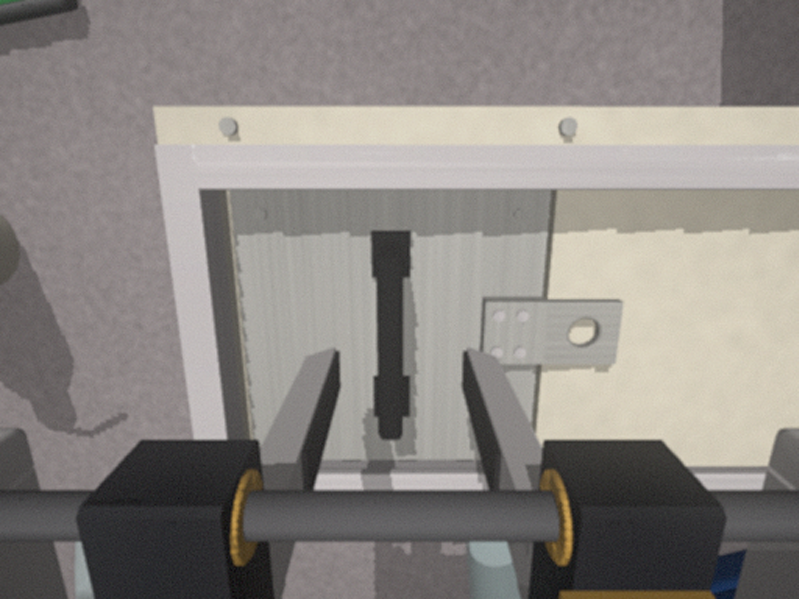

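View pics/sc2b.png

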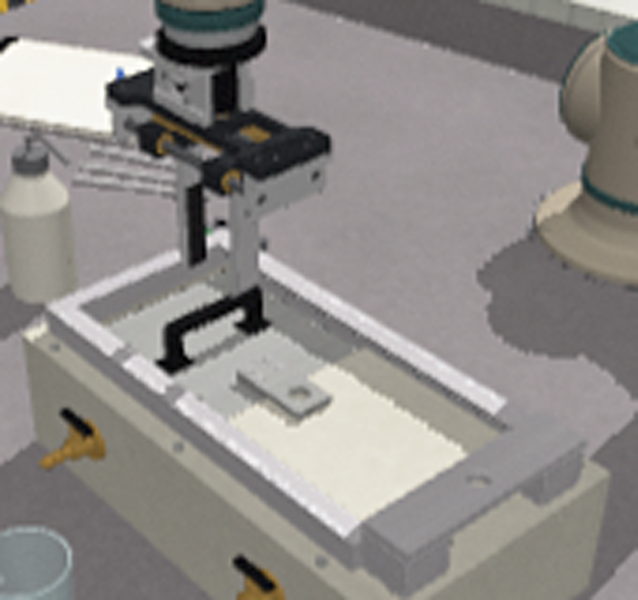

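Run:
```python
from h import *
L=load('w2')
k=lambda u,v:((u+.5)/1.5625-.5,(v+.5)/1.5625-.5)
for n,u,v,z in [('tongue',583,331,118),('near',391,232,146),('far',390,420,146),('far end low',390,437,146),('corner',156,146,134),('mid bar',390,320,146),('box corner',153,107,110)]:
    print(n,px2w(L,*k(u,v),z).round(1),px2w(L,*k(u,v)).round(1))
rel([549,-94.5,146],1.4188)
```

```text
tongue [561.1   1.5 118. ] [564.8   4.6 109. ]
near [492.4 -87.2 146. ] [497.1 -88.6 110.2]
far [ 580.9 -101.5  146. ] [ 581.5 -101.7  145. ]
far end low [ 590. -103.  146.] [ 589.6 -102.9  146.6]
corner [ 442.3 -181.9  134. ] [ 442.2 -182.3  133.1]
mid bar [531.3 -93.7 146. ] [531.5 -93.8 145.4]
box corner [ 422.7 -189.7  110. ] [ 422.5 -190.3  108.6]
pos [548.9 -91.9 200.2] psi 1.4219 q [-0.29  0.27  1.59  0.    1.28 -1.71] F [ 0.6 -0.9  0.7] w 50.2 t 2.68
tilt [-0.0023  0.0011 -1.    ] tool shift(m) [ 0.0542 -0.0026  0.0006] turn x 0.0031
```

Call:
step_arm --moves '[[[0.02,-0.004,-0.001],[0.003,0,0],0.05],[[0.02,0,0],[0,0,0],0.05],[[0.014,0,0],[0,0,0],0.05],[[0,0,0],[0,0,0],0.05],[[0,0,0],[0,0,0],0.0],[[0,0,0],[0,0,0],0.0],[[0,0,0],[0,0,0],0.0],[[0,0,0],[0,0,0],0.0],[[0,0,0],[0,0,0],0.0],[[0,0,0],[0,0,0],0.0]]' --grip_force 50

```text
time: 3.52
position: [548.4, -97.4, 147.0]
tcp_rot: [0.168, 1.57, 0.015]
force: [-0.4, 2.2, 1.4]
grip_width: 13.8
```

Run:
```python
from h import *
rel([549,-94.5,146],1.4188)
```

```text
pos [548.4 -97.4 147. ] psi 1.4169 q [-0.3   0.31  1.68  0.    1.16 -1.72] F [-0.4  2.2  1.4] w 13.8 t 3.52
tilt [ 0.001  0.    -1.   ] tool shift(m) [0.001  0.003  0.0001] turn x -0.0019
```

Call:
step_arm --moves '[[[0,0,0],[0,0,0],0.0],[[0,0,0],[0,0,0],0.0],[[-0.003,0,0],[0,0,0],0.0],[[-0.004,0,0],[0,0,0],0.0],[[-0.004,0,0],[0,0,0],0.0],[[-0.004,0,0],[0,0,0],0.0],[[0,0,0],[0,0,0],0.0],[[0,0,0],[0,0,0],0.0]]'

```text
time: 4.18
position: [548.2, -97.5, 161.6]
tcp_rot: [-0.218, 1.57, -0.372]
force: [0.3, -0.1, -5.7]
grip_width: 11.6
```

Run:
```python
from h import *
rel([549,-94.5,162],1.4188)
shot('scene','sc3');shot('side','s3')
crop('sc3',200,100,370,260,'sc3b');
```

```text
pos [548.2 -97.5 161.6] psi 1.4169 q [-0.3   0.3   1.65 -0.    1.19 -1.72] F [ 0.3 -0.1 -5.7] w 11.6 t 4.18
tilt [ 3.e-04 -1.e-04 -1.e+00] tool shift(m) [-0.0004  0.0031  0.0003] turn x -0.0019
```

View pics/sc3b.png

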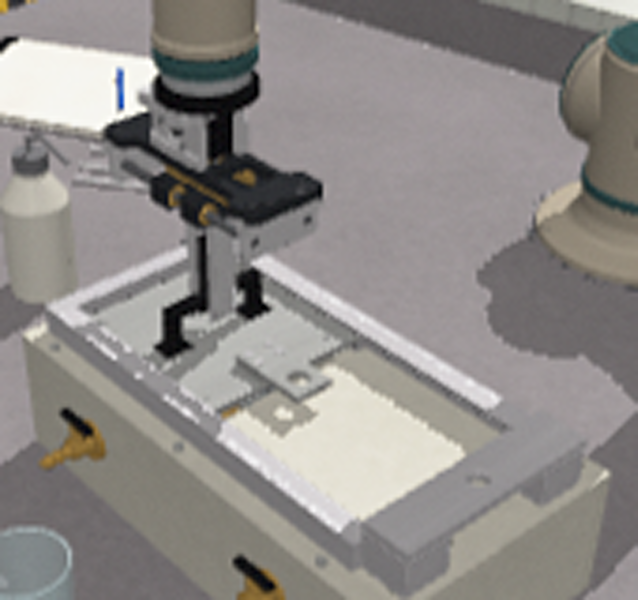

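Call:
step_arm --moves '[[[0,0.01,0],[0,0,0],0.0],[[0,0.02,0],[0,0,0],0.0],[[0,0.02,0],[0,0,0],0.0],[[0,0.02,0],[0,0,0],0.0],[[0,0.02,0],[0,0,0],0.0],[[0,0.02,0],[0,0,0],0.0],[[0,0.02,0],[0,0,0],0.0],[[0,0.02,0],[0,0,0],0.0],[[0,0.01,0],[0,0,0],0.0],[[0,0.003,0],[0,0,0],0.0],[[0,0,0],[0,0,0],0.0]]'

```text
time: 5.2
position: [572.9, 64.3, 161.2]
tcp_rot: [-2.451, 1.57, -2.603]
force: [0.1, 1.3, -6.2]
grip_width: 11.4
```

Run:
```python
from h import *
rel([549-2+26,-97.5+171,161.6],1.4188)
```

```text
pos [572.9  64.3 161.2] psi 1.4187 q [-0.01  0.32  1.61 -0.    1.21 -1.43] F [ 0.1  1.3 -6.2] w 11.4 t 5.2
tilt [-5.e-04 -3.e-04 -1.e+00] tool shift(m) [-0.0004  0.0091 -0.0013] turn x -0.0001
```

Free so far; creep to the stops.

Call:
step_arm --moves '[[[0,0.003,0],[0,0,0],0.0],[[0,0.003,0],[0,0,0],0.0],[[0,0.002,0],[0,0,0],0.0],[[0,0.002,0],[0,0,0],0.0],[[0,0,0],[0,0,0],0.0]]'

```text
time: 5.62
position: [574.7, 73.2, 161.5]
tcp_rot: [-1.336, 1.571, -1.49]
force: [-0.9, 0.2, -5.3]
grip_width: 11.8
```

Call:
step_arm --moves '[[[0,0.001,0],[0,0,0],0.0],[[0,0.001,0],[0,0,0],0.0],[[0,0,0],[0,0,0],0.0]]'

```text
time: 5.87
position: [574.8, 73.6, 161.8]
tcp_rot: [-1.509, 1.567, -1.663]
force: [-0.8, -4.8, -3.1]
grip_width: 11.8
```

Call:
step_arm --moves '[[[0,0.001,0],[0,0,0],0.0],[[0,0,0],[0,0,0],0.0],[[0.002,0,0],[0,0,0],0.0],[[0.0015,0,0],[0,0,0],0.0],[[0.001,0,0],[0,0,0],0.0],[[0,0,0],[0,0,0],0.0]]'

```text
time: 6.37
position: [575.1, 73.4, 157.6]
tcp_rot: [-1.402, 1.565, -1.555]
force: [-1.6, -8.3, -0.8]
grip_width: 11.6
```

Run:
```python
from h import *
rel([549-2+26,-97.5+171,157],1.4188)
shot('scene','sc4');shot('side','s4')
crop('sc4',230,120,370,270,'sc4b'); crop('s4',180,180,310,310,'s4b')
```

```text
pos [575.1  73.4 157.6] psi 1.4174 q [ 0.01  0.33  1.61 -0.01  1.2  -1.4 ] F [-1.6 -8.3 -0.8] w 11.6 t 6.37
tilt [ 1.0e-04 -5.5e-03 -1.0e+00] tool shift(m) [ 0.0006 -0.0003 -0.002 ] turn x -0.0014
```

View pics/sc4b.png

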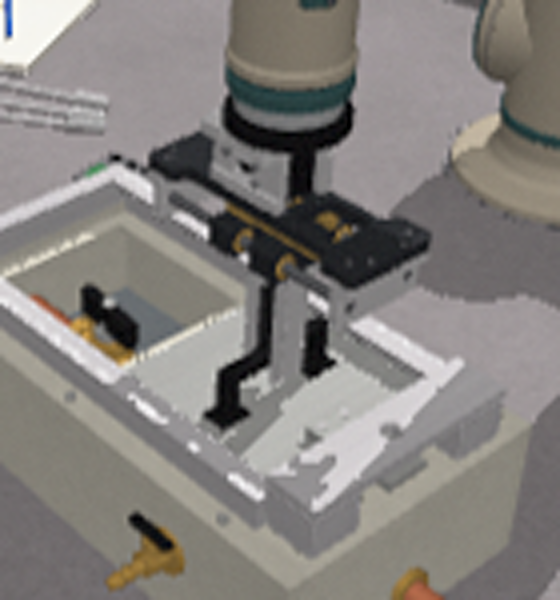

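View pics/s4b.png

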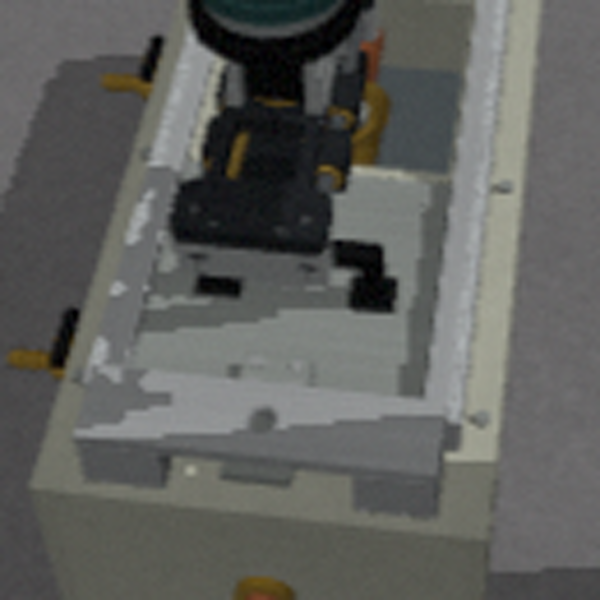

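Call:
step_arm --moves '[[[0.001,-0.001,0],[0,0,0],0.0],[[0,0,0],[0,0,0],0.0]]'

```text
time: 6.63
position: [575.0, 73.3, 157.0]
tcp_rot: [-1.244, 1.567, -1.398]
force: [-1.1, -5.8, -1.1]
grip_width: 11.3
```

Call:
step_arm --moves '[[[0,0,0],[0,0,0],0.04],[[0,0,0],[0,0,0],0.04],[[0,0,0],[0,0,0],0.04],[[-0.02,0,0],[0,0,0],0.04],[[-0.035,0,0],[0,0,0],0.04],[[-0.035,0,0],[0,0,0],0.04],[[-0.01,0,0],[0,0,0],0.04],[[0,0,0],[0,0,0],0.04],[[0,0,0],[0,0,0],0.04]]'

```text
time: 7.38
position: [575.0, 75.8, 256.1]
tcp_rot: [0.602, 1.57, 0.448]
force: [-0.2, 0.1, -0.9]
grip_width: 39.9
```

Run:
```python
from h import *
rel([491.5,382,260],1.4188)
shot('wrist','w5');shot('scene','sc5')
crop('sc5',230,120,370,270,'sc5b'); crop('w5',0,0,512,384,'w5b',1.56)
```

```text
pos [575.   75.8 256.1] psi 1.4172 q [ 0.01  0.27  1.45  0.    1.42 -1.41] F [-0.2  0.1 -0.9] w 39.9 t 7.38
tilt [ 1.1e-03  5.0e-04 -1.0e+00] tool shift(m) [-0.0038  0.2898 -0.1294] turn x -0.0016
```

View pics/w5b.png

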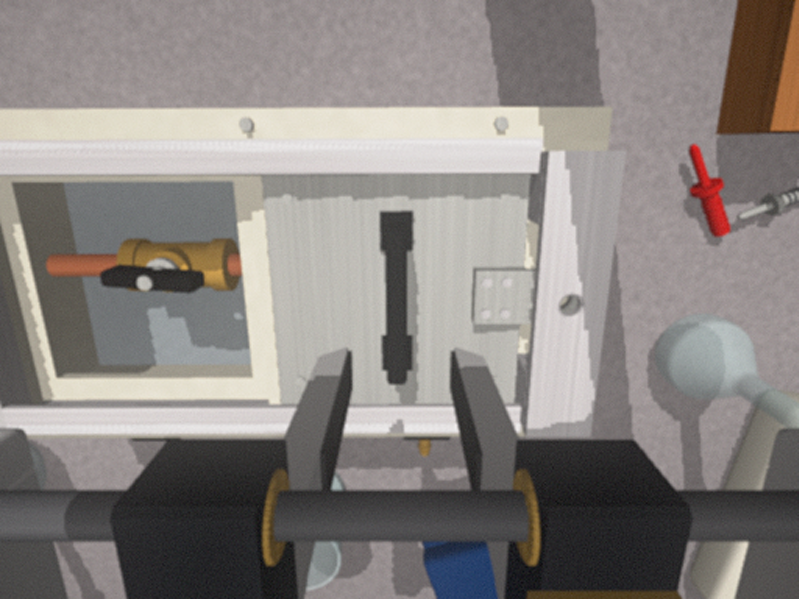

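View pics/sc5b.png

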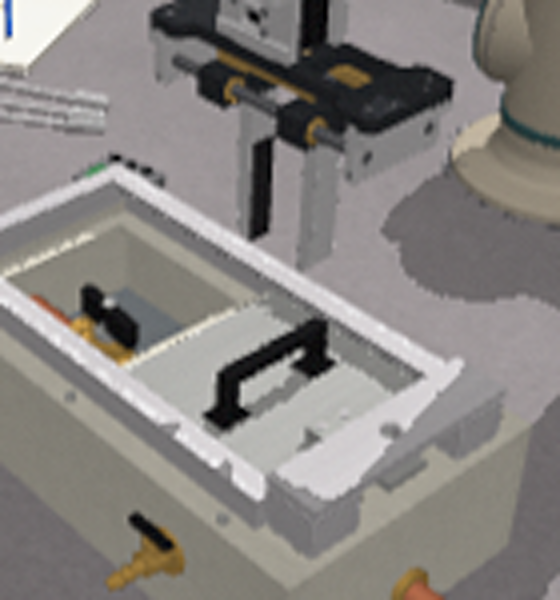

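Run:
```python
from h import *
L=load('w5')
crop('w5',340,170,390,220,'w5c',12);crop('w5',60,150,170,200,'w5d',7)
k=lambda u,v:((u+.5)/1.5625-.5,(v+.5)/1.5625-.5)
for n,u,v,z in [('hole',570,304,150),('handle near edge',397,212,114),('valve L',104,276,92),('valve R',203,280,92),('bolt',144,282,92)]:
    print(n,px2w(L,*k(u,v),z).round(1),px2w(L,*k(u,v)).round(1))
```

```text
hole [586.3 171.5 150. ] [594.4 178.6 127.5]
handle near edge [523.9  81.4 114. ] [523.2  81.6 120.7]
valve L [ 538.3 -123.7   92. ] [ 538.2 -123.    93. ]
valve R [551.4 -57.6  92. ] [555.  -66.6  72.6]
bolt [546.6 -98.   92. ] [546.2 -96.5  94.5]
```

View pics/w5c.png

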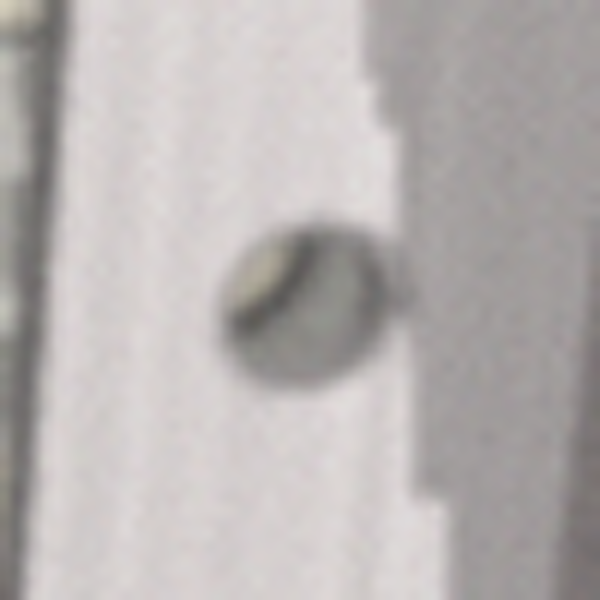

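View pics/w5d.png

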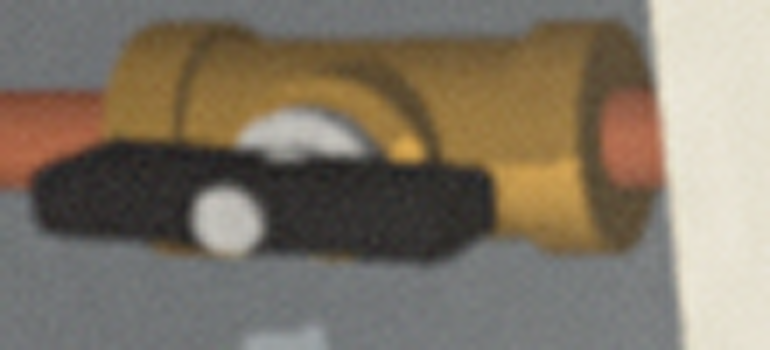

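Call:
step_arm --moves '[[[0,0.0319,-0.0144],[0,0,0],0.05],[[0,0.0319,-0.0144],[0,0,0],0.05],[[0,0.0319,-0.0144],[0,0,0],0.05],[[0,0.0319,-0.0144],[0,0,0],0.05],[[0,0.0319,-0.0144],[0,0,0],0.05],[[0,0.0319,-0.0144],[0,0,0],0.05],[[0,0.0319,-0.0144],[0,0,0],0.05],[[0,0.0319,-0.0144],[0,0,0],0.05],[[0,0.0319,-0.0144],[0,0,0],0.05],[[0.03,0,0],[0,0,0],0.05],[[0.03,0,0],[0,0,0],0.05],[[0,0,0],[0,0,0],0.05],[[0,0,0],[0,0,0],0.05]]'

```text
time: 8.57
position: [489.1, 378.2, 192.9]
tcp_rot: [-2.457, 1.564, -2.611]
force: [0.3, -0.1, -0.0]
grip_width: 49.9
```

Run:
```python
from h import *
rel([491.5,382,94],1.4188)
shot('wrist','w6');shot('scene','sc6')
crop('sc6',360,190,480,310,'sc6b',4); crop('w6',0,0,512,384,'w6b',1.56)
```

```text
pos [489.1 378.2 192.9] psi 1.4173 q [ 0.55  0.37  1.46  0.    1.32 -0.87] F [ 0.3 -0.1 -0. ] w 49.9 t 8.57
tilt [-0.0061 -0.0036 -1.    ] tool shift(m) [0.0989 0.0046 0.0024] turn x -0.0015
```

View pics/w6b.png

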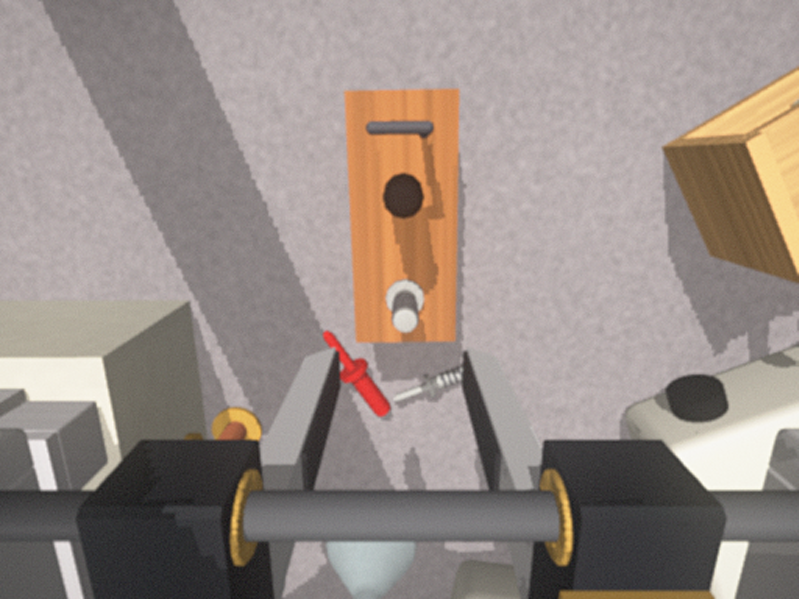

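View pics/sc6b.png

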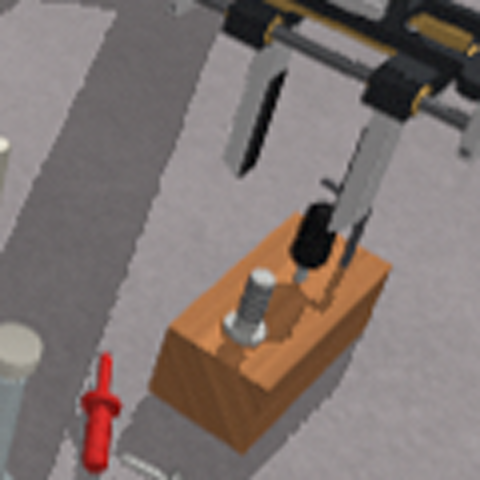

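Run:
```python
from h import *
L=load('w6')
k=lambda u,v:((u+.5)/1.5625-.5,(v+.5)/1.5625-.5)
for n,u,v,z in [('pin top',404,319,109),('collar',404,299,67),('c1',356,342,60),('c2',456,342,60),('c3',345,91,60),('c4',459,89,60)]:
    print(n,px2w(L,*k(u,v),z).round(1),px2w(L,*k(u,v)).round(1))
rel([491,380,94],1.4188)
```

```text
pin top [486.7 379.8 109. ] [487.4 379.7 106.8]
collar [487.9 379.7  67. ] [482.7 380.4  85. ]
c1 [513.6 344.5  60. ] [513.9 344.4  59.1]
c2 [523.3 408.   60. ] [547.7 411.4  -0.7]
c3 [365.9 365.2  60. ] [357.3 359.7   0.6]
c4 [374.6 427.9  60. ] [367.6 435.6  -1.1]
pos [491.4 379.1 196.5] psi 1.4164 q [ 0.54  0.36  1.46  0.    1.32 -0.87] F [-0.7  0.1  0.7] w 49.9 t 8.67
tilt [ 4.e-04  4.e-04 -1.e+00] tool shift(m) [ 0.1025  0.0008 -0.0006] turn x -0.0024
```

Call:
step_arm --moves '[[[0.015,0.0005,-0.003],[0,0,0],0.045],[[0.03,0,0],[0,0,0],0.045],[[0.03,0,0],[0,0,0],0.045],[[0.015,0,0],[0,0,0],0.045],[[0.012,0,0],[0,0,0],0.045],[[0,0,0],[0,0,0],0.045],[[0,0,0],[0,0,0],0.045]]'

```text
time: 9.25
position: [489.0, 380.1, 95.1]
tcp_rot: [0.763, 1.569, 0.608]
force: [0.0, 0.3, 0.3]
grip_width: 45.2
```

Run:
```python
from h import *
rel([488.5,380,94],1.4188)
shot('wrist','w7');shot('side','s7');
crop('w7',0,0,512,384,'w7b',1.56)
```

```text
pos [489.  380.1  95.1] psi 1.4161 q [ 0.55  0.44  1.61  0.    1.09 -0.87] F [0.  0.3 0.3] w 45.2 t 9.25
tilt [ 0.0014  0.001  -1.    ] tool shift(m) [ 0.0011 -0.0002 -0.0005] turn x -0.0027
```

View pics/w7b.png

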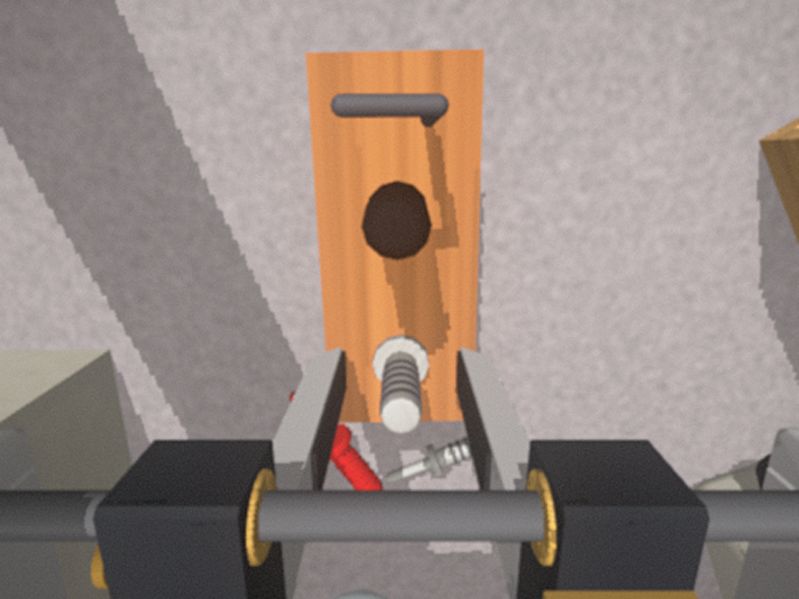

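Run:
```python
from h import *
L=load('w7')
k=lambda u,v:((u+.5)/1.5625-.5,(v+.5)/1.5625-.5)
for n,u,v,z in [('pin top',401,413,109),('collar',401,361,67)]:
    print(n,px2w(L,*k(u,v),z).round(1),px2w(L,*k(u,v)).round(1))
# finger edges from depth
for u,v in [(345,351),(330,352),(458,351),(473,352)]: 
    U,V=k(u,v); print(u,v,px2w(L,U,V+1).round(1))
```

```text
pin top [486.2 380.6 109. ] [487.6 380.4 106.7]
collar [486.3 380.6  67. ] [481.9 381.3  77. ]
345 351 [481.7 357.2  60.2]
330 352 [475.2 354.2  75.4]
458 351 [484.9 404.2  70. ]
473 352 [484.  409.6  75. ]
```

Call:
step_arm --moves '[[[0,0,-0.0025],[0,0,0],0.045],[[0,0,0],[0,0,0],0.0],[[0,0,0],[0,0,0],0.0],[[0,0,0],[0,0,0],0.0],[[0,0,0],[0,0,0],0.0],[[0,0,0],[0,0,0],0.0],[[0,0,0],[0,0,0],0.0]]' --grip_force 30

```text
time: 9.93
position: [485.5, 380.5, 94.0]
tcp_rot: [1.4, 1.571, 1.246]
force: [-1.1, 0.7, 0.7]
grip_width: 13.8
```

Call:
step_arm --moves '[[[0,0,0],[0,0,0],0.0],[[0,0,0],[0,0,0],0.0]]'

```text
time: 10.1
position: [485.5, 380.5, 94.1]
tcp_rot: [1.433, 1.571, 1.279]
force: [0.2, 0.1, 0.8]
grip_width: 13.5
```

Call:
step_arm --moves '[[[-0.015,0,0],[0,0,0],0.0],[[-0.03,0,0],[0,0,0],0.0],[[-0.03,0,0],[0,0,0],0.0],[[-0.03,0,0],[0,0,0],0.0],[[-0.03,0,0],[0,0,0],0.0],[[-0.015,0,0],[0,0,0],0.0],[[0,-0.0119,0.0082],[0,0,0],0.0],[[0,-0.0238,0.0165],[0,0,0],0.0],[[0,-0.0238,0.0165],[0,0,0],0.0],[[0,-0.0238,0.0165],[0,0,0],0.0],[[0,-0.0238,0.0165],[0,0,0],0.0],[[0,-0.0238,0.0165],[0,0,0],0.0],[[0,-0.0238,0.0165],[0,0,0],0.0],[[0,-0.0238,0.0165],[0,0,0],0.0],[[0,-0.0119,0.0083],[0,0,0],0.0],[[0,0,0],[0,0,0],0.0],[[0.01,0,0],[0,0,0],0.0],[[0,0,0],[0,0,0],0.0],[[0,0,0],[0,0,0],0.0]]'

```text
time: 11.68
position: [585.4, 173.2, 232.6]
tcp_rot: [-3.09, 1.568, 3.041]
force: [-0.2, 0.5, 0.1]
grip_width: 13.6
```

Run:
```python
from h import *
rel([586.5,171.8,228],1.4188)
shot('wrist','w8');shot('scene','sc8')
crop('w8',0,0,512,384,'w8b',1.56)
crop('sc8',270,140,400,270,'sc8b',4.5)
```

```text
pos [585.4 173.2 232.6] psi 1.4184 q [ 0.17  0.33  1.42  0.    1.39 -1.25] F [-0.2  0.5  0.1] w 13.6 t 11.68
tilt [-2.9e-03  3.0e-04 -1.0e+00] tool shift(m) [ 0.0046 -0.0012  0.0013] turn x -0.0004
```

View pics/w8b.png

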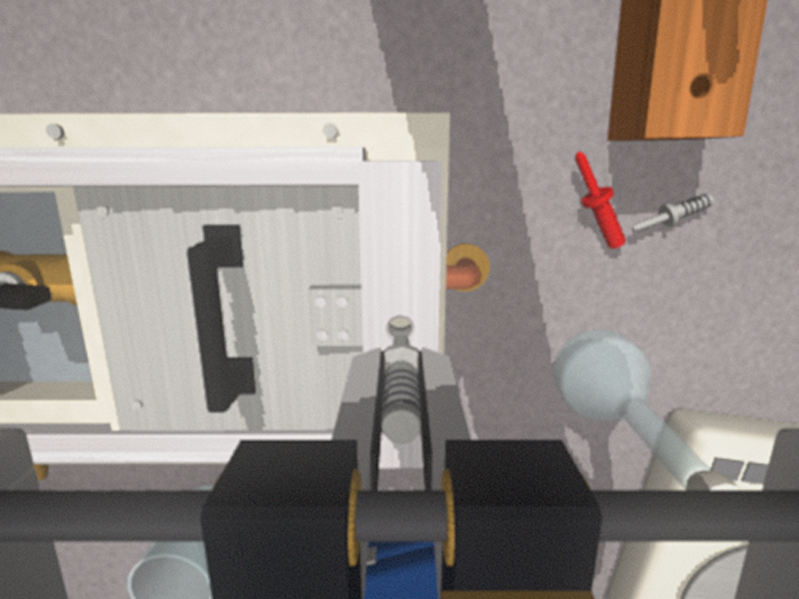

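View pics/sc8b.png

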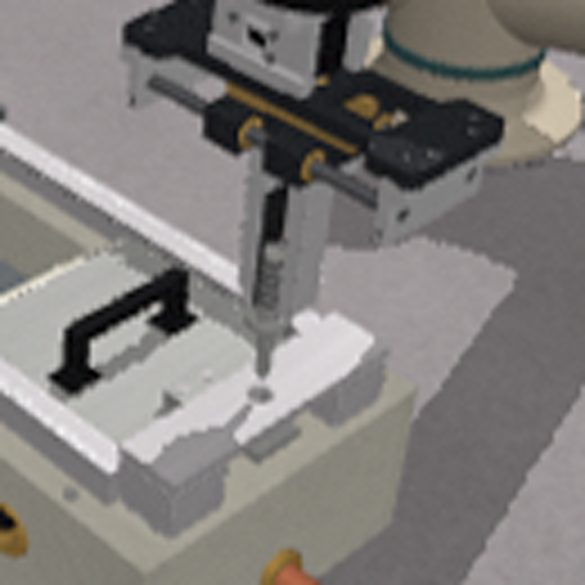

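Pin tip is just above the hole at wrist ~(400,335) of the enlarged view. Closer crops.

Run:
```python
from h import *
crop('w8',226,190,286,240,'w8c',12)
shot('side','s8');crop('s8',205,230,275,290,'s8b',10);crop('sc8',300,200,350,245,'sc8c',12)
```

```text
(no output)
```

View pics/w8c.png

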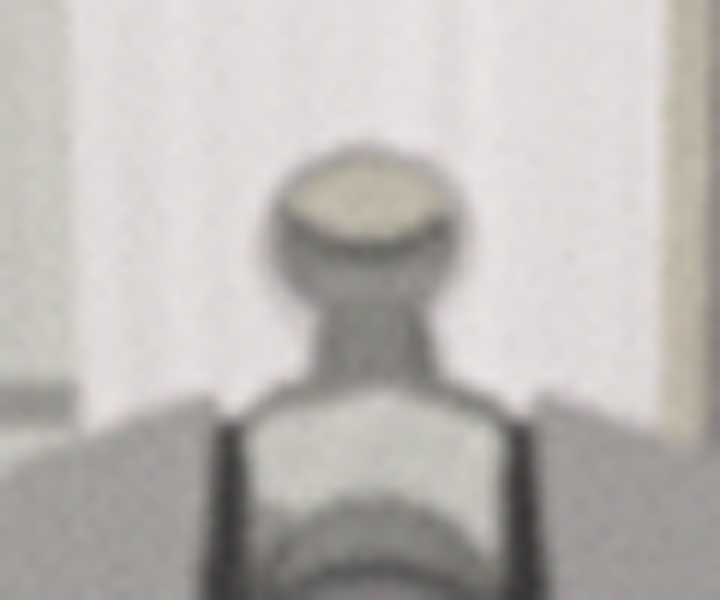

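View pics/s8b.png

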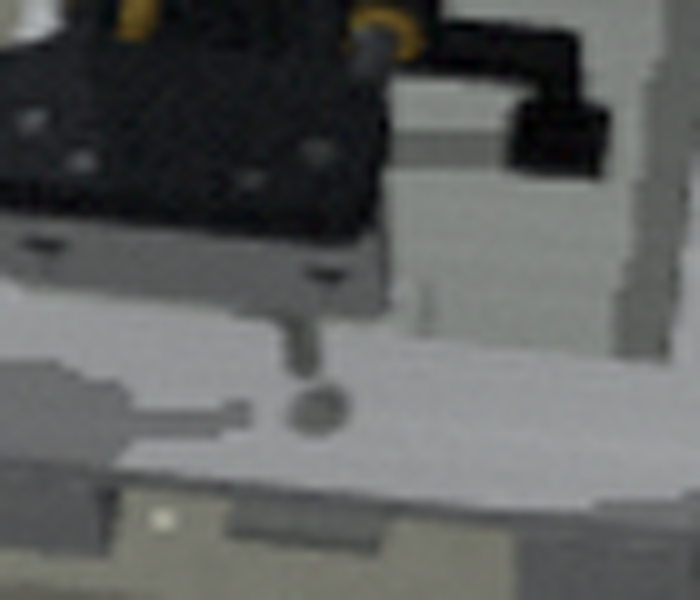

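View pics/sc8c.png

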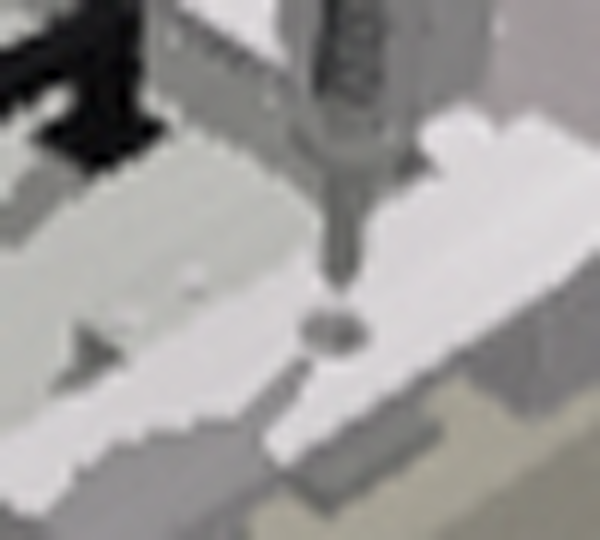

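Run:
```python
from h import *
rel([586.5,171.8,228],1.4188)
W,C,S=load('w8'),load('sc8'),load('s8')
kw=lambda u,v:(226+(u+.5)/12-.5,190+(v+.5)/12-.5)
kc=lambda u,v:(300+(u+.5)/12-.5,200+(v+.5)/12-.5)
ks=lambda u,v:(205+(u+.5)/10-.5,230+(v+.5)/10-.5)
print('hole w',px2w(W,*kw(367,237),150).round(1))
for zt in (162.6,164.5):
  print('scene',px2w(C,*kc(334,332),150).round(1),px2w(C,*kc(341,287),zt).round(1),'side',px2w(S,*ks(319,410),150).round(1),px2w(S,*ks(304,374),zt).round(1))
for T in ([585.4,173.2,162.6],[585.4,173.2,167.6]):
  p=w2px(W,T); print('tip pred in crop',((p-[226,190])*12).round())
```

```text
pos [586.3 173.2 234. ] psi 1.4188 q [ 0.17  0.33  1.42  0.    1.39 -1.25] F [-0.6 -0.4 -0.2] w 13.4 t 11.83
tilt [-0.e+00  3.e-04 -1.e+00] tool shift(m) [ 0.006  -0.0013  0.0004] turn x -0.0
hole w [587.  172.7 150. ]
scene [590.7 174.5 150. ] [591.3 175.2 162.6] side [589.3 174.4 150. ] [591.8 173.5 162.6]
scene [590.7 174.5 150. ] [593.2 176.2 164.5] side [589.3 174.4 150. ] [591.6 174.8 164.5]
tip pred in crop [365. 272.]
tip pred in crop [365. 300.]
```

Call:
step_arm --moves '[[[0.006,-0.0006,-0.0005],[0,0,0],0.0],[[0.005,0,0],[0,0,0],0.0],[[0,0,0],[0,0,0],0.0],[[0,0,0],[0,0,0],0.0]]'

```text
time: 12.17
position: [585.8, 171.6, 222.4]
tcp_rot: [-2.867, 1.57, -3.021]
force: [-0.4, -0.3, -0.3]
grip_width: 13.5
```

Run:
```python
from h import *
rel([586.5,171.8,228],1.4188)
shot('wrist','w9');shot('scene','sc9');shot('side','s9')
a=[]
crop('w9',226,190,286,240,'a1',8);crop('s9',215,250,255,283,'a2',10);crop('sc9',305,205,350,242,'a3',10)
ims=[cv2.imread(f'pics/a{i}.png') for i in (1,2,3)]
h=400
cv2.imwrite('pics/a9.png',np.hstack([cv2.resize(i[:,:],(265,h*265//400+0)) if 0 else cv2.resize(i,(int(i.shape[1]*220/i.shape[0]),220)) for i in ims]))
```

```text
pos [585.8 171.6 222.4] psi 1.4173 q [ 0.17  0.33  1.44  0.    1.37 -1.25] F [-0.4 -0.3 -0.3] w 13.5 t 12.17
tilt [-1.1e-03 -1.0e-04 -1.0e+00] tool shift(m) [-0.0056  0.0003  0.0007] turn x -0.0015
```

View pics/a1.png

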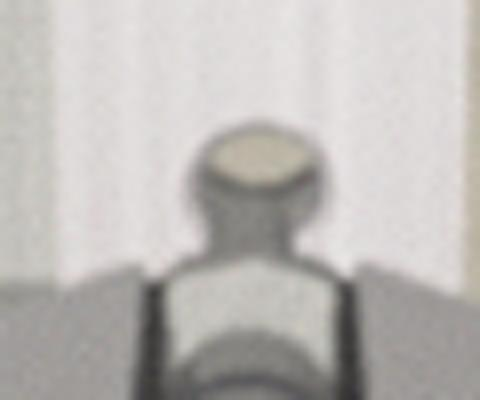

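View pics/a3.png

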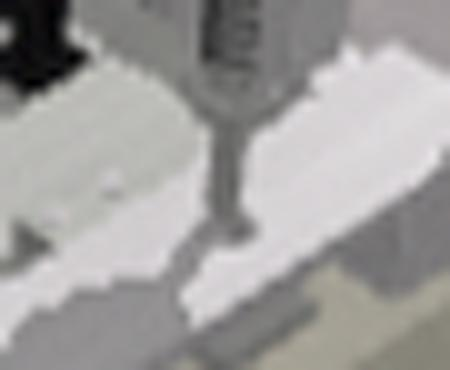

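View pics/a2.png

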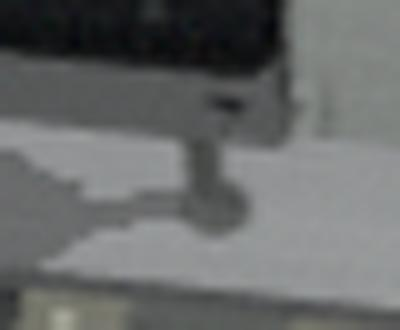

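Call:
step_arm --moves '[[[0,0.0005,-0.002],[0,0,0],0.0],[[0,0,0],[0,0,0],0.0],[[0,0,0],[0,0,0],0.0]]'

```text
time: 12.57
position: [584.3, 172.3, 223.2]
tcp_rot: [0.65, 1.57, 0.496]
force: [0.5, -0.7, -0.9]
grip_width: 13.4
```

Run:
```python
from h import *
rel([586.5,171.8,228],1.4188)
shot('wrist','w10');shot('scene','sc10');shot('side','s10')
crop('w10',226,190,286,240,'a1',8);crop('s10',215,250,255,290,'a2',10);crop('sc10',305,205,350,245,'a3',10)
ims=[cv2.imread(f'pics/a{i}.png') for i in (1,2,3)]
cv2.imwrite('pics/a10.png',np.vstack([np.hstack([cv2.copyMakeBorder(ims[1],0,0,0,0,0),np.zeros((400,0,3),np.uint8)])[:,:400]] ) if 0 else np.hstack([ims[1],ims[2][:, :400]]))
```

```text
pos [584.3 172.3 223.2] psi 1.417 q [ 0.17  0.33  1.44  0.    1.37 -1.24] F [ 0.5 -0.7 -0.9] w 13.4 t 12.57
tilt [ 3.e-04  2.e-04 -1.e+00] tool shift(m) [-0.0048 -0.0002  0.0023] turn x -0.0018
```

View pics/a1.png

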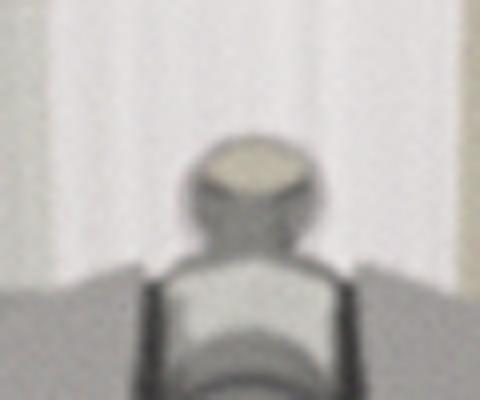

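View pics/a10.png

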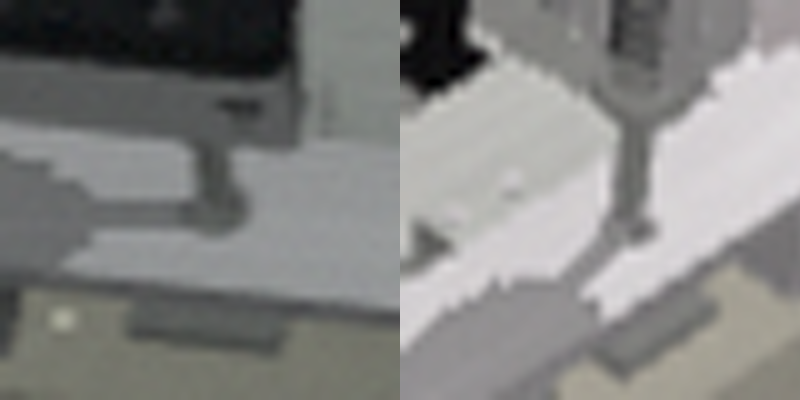

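Call:
step_arm --moves '[[[0.002,0,-0.0005],[0,0,0],0.0],[[0.002,0,0],[0,0,0],0.0],[[0.002,0,0],[0,0,0],0.0],[[0,0,0],[0,0,0],0.0]]'

```text
time: 13.05
position: [583.4, 172.3, 216.3]
tcp_rot: [-2.877, 1.57, -3.031]
force: [-0.7, 0.0, 0.2]
grip_width: 13.2
```

Call:
step_arm --moves '[[[0.003,0,0],[0,0,0],0.0],[[0.003,0,0],[0,0,0],0.0],[[0,0,0],[0,0,0],0.0]]'

```text
time: 13.3
position: [583.4, 172.3, 210.1]
tcp_rot: [-2.89, 1.569, -3.044]
force: [-0.2, -0.6, -1.3]
grip_width: 13.4
```

Run:
```python
from h import *
rel([586.5,171.8,184],1.4188)
shot('scene','sc11');shot('side','s11');shot('wrist','w11')
crop('s11',215,250,255,290,'a2',10);crop('sc11',305,205,350,245,'a3',10);crop('w11',226,190,286,240,'a1',8)
ims=[cv2.imread(f'pics/a{i}.png') for i in (1,2,3)]
cv2.imwrite('pics/a11.png',np.hstack([ims[1],ims[2][:, :400]]))
```

```text
pos [583.4 172.3 210.1] psi 1.417 q [ 0.17  0.34  1.46  0.    1.34 -1.24] F [-0.2 -0.6 -1.3] w 13.4 t 13.3
tilt [-1.3e-03 -1.0e-04 -1.0e+00] tool shift(m) [ 0.0261 -0.      0.0032] turn x -0.0018
```

View pics/a11.png

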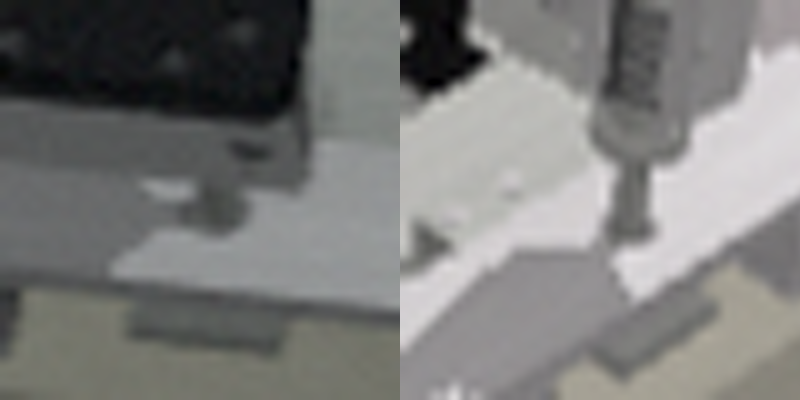

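View pics/a1.png

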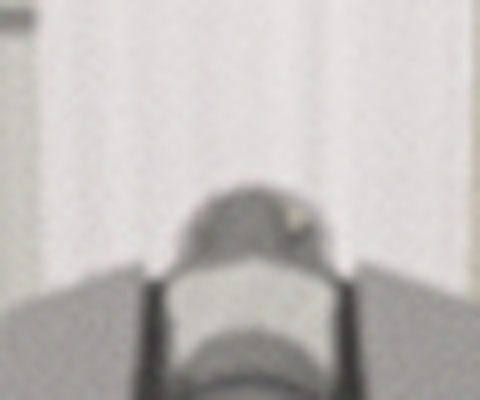

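Call:
step_arm --moves '[[[0.003,0.0003,0],[0,0,0],0.0],[[0.003,0,0],[0,0,0],0.0],[[0.003,0,0],[0,0,0],0.0],[[0.003,0,0],[0,0,0],0.0],[[0,0,0],[0,0,0],0.0]]'

```text
time: 13.87
position: [583.4, 172.6, 198.0]
tcp_rot: [-2.871, 1.569, -3.025]
force: [-0.7, 1.0, -0.5]
grip_width: 14.0
```

Call:
step_arm --moves '[[[0.003,0,0],[0,0,0],0.0],[[0.003,0,0],[0,0,0],0.0],[[0.003,0,0],[0,0,0],0.0],[[0,0,0],[0,0,0],0.0]]'

```text
time: 14.2
position: [583.4, 172.6, 189.2]
tcp_rot: [-2.894, 1.569, -3.048]
force: [0.2, 0.3, -1.0]
grip_width: 13.2
```

Tip now ~119, through the tongue, free of force. Final 5 mm.

Call:
step_arm --moves '[[[0.002,0,0],[0,0,0],0.0],[[0.002,0,0],[0,0,0],0.0],[[0.001,0,0],[0,0,0],0.0],[[0.001,0,0],[0,0,0],0.0],[[0,0,0],[0,0,0],0.0]]'

```text
time: 14.62
position: [583.9, 172.7, 184.1]
tcp_rot: [0.576, 1.57, 0.422]
force: [-0.3, -0.0, -0.8]
grip_width: 13.4
```

Run:
```python
from h import *
rel([586.5,171.8,184],1.4188)
shot('scene','sc12');shot('side','s12')
crop('s12',205,240,265,290,'a2',8);crop('sc12',300,195,355,245,'a3',8)
ims=[cv2.imread(f'pics/a{i}.png') for i in (2,3)]
cv2.imwrite('pics/a12.png',np.hstack([ims[0][:400,:400],ims[1][:400, :400]]))
```

```text
pos [583.9 172.7 184.1] psi 1.417 q [ 0.17  0.35  1.51  0.    1.28 -1.24] F [-0.3 -0.  -0.8] w 13.4 t 14.62
tilt [ 3.e-04  1.e-04 -1.e+00] tool shift(m) [ 0.0001 -0.0005  0.0027] turn x -0.0018
```

View pics/a12.png

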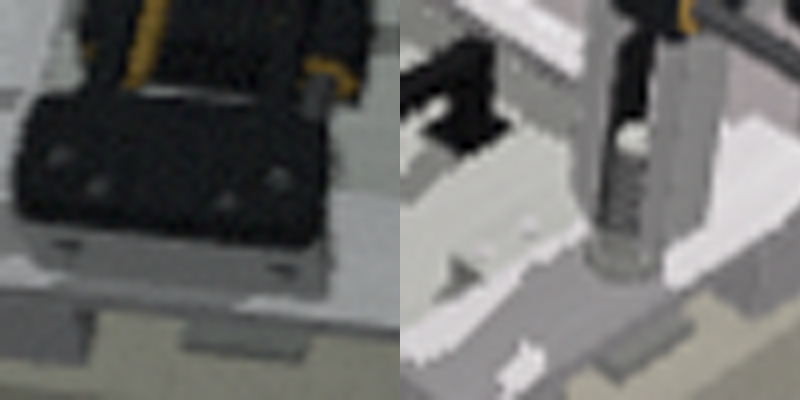

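Collar about on the bridge. Press lightly another 1.5 mm to confirm contact.

Call:
step_arm --moves '[[[0.001,0,0],[0,0,0],0.0],[[0.0005,0,0],[0,0,0],0.0],[[0,0,0],[0,0,0],0.0]]'

```text
time: 14.97
position: [584.0, 172.7, 184.0]
tcp_rot: [0.328, 1.569, 0.174]
force: [-2.1, 0.7, 7.1]
grip_width: 13.6
```

Call:
step_arm --moves '[[[-0.001,0,0],[0,0,0],0.0],[[0,0,0],[0,0,0],0.04],[[0,0,0],[0,0,0],0.04],[[0,0,0],[0,0,0],0.04],[[-0.015,0,0],[0,0,0],0.04],[[-0.03,0,0],[0,0,0],0.04],[[-0.03,0,0],[0,0,0],0.04],[[0,-0.02,0],[0,0,0],0.04],[[0,-0.03,0],[0,0,0],0.04],[[0,-0.03,0],[0,0,0],0.04],[[0,-0.02,0],[0,0,0],0.04],[[0,0,0],[0,0,0],0.04],[[0,0,0],[0,0,0],0.04]]'

```text
time: 16.05
position: [568.5, 73.3, 258.4]
tcp_rot: [1.713, 1.57, 1.557]
force: [0.0, 0.6, 0.4]
grip_width: 39.8
```

Run:
```python
from h import *
rel([549,-94.5,220],-0.15)
shot('scene','sc13');shot('wrist','w13');shot('side','s13')
crop('sc13',220,130,370,260,'sc13b'); crop('w13',0,0,512,384,'w13b',1.56); crop('s13',190,160,310,310,'s13b',4)
```

```text
pos [568.5  73.3 258.4] psi 1.4149 q [ 0.01  0.26  1.46  0.    1.42 -1.41] F [0.  0.6 0.4] w 39.8 t 16.05
tilt [ 0.e+00  8.e-04 -1.e+00] tool shift(m) [ 0.0383 -0.1688  0.0068] turn x 1.5649
```

View pics/sc13b.png

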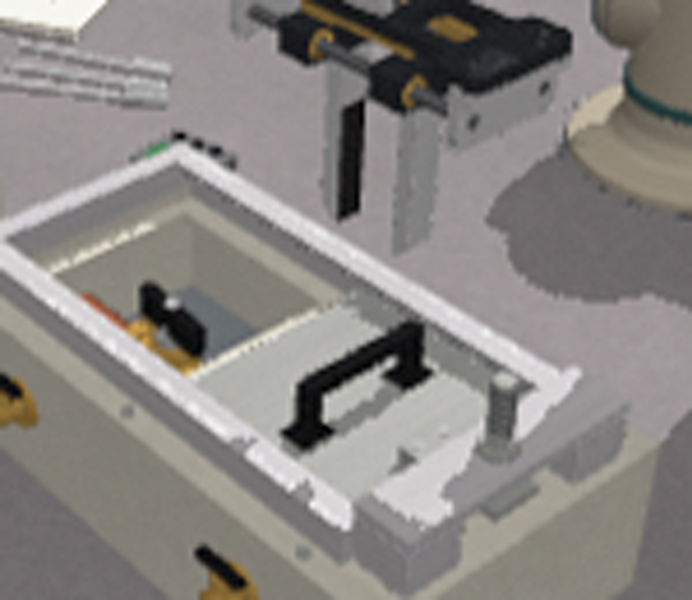

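View pics/w13b.png

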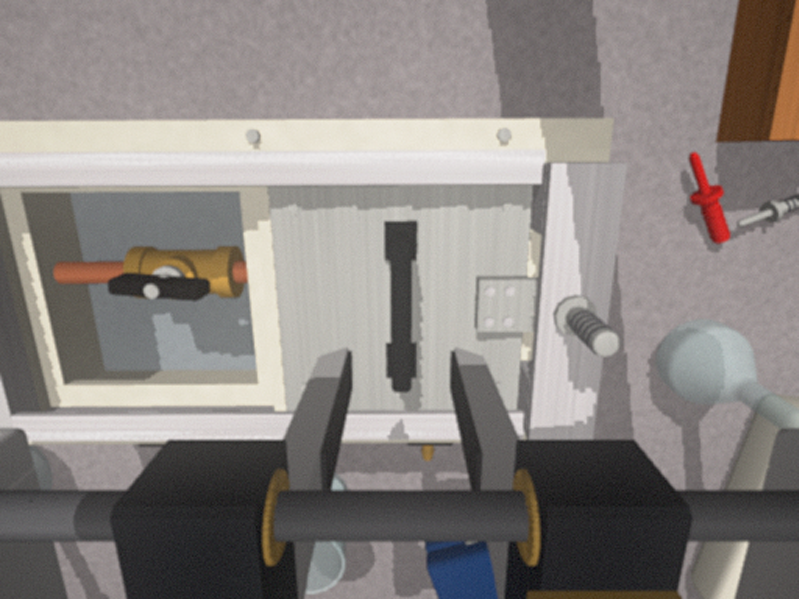

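View pics/s13b.png

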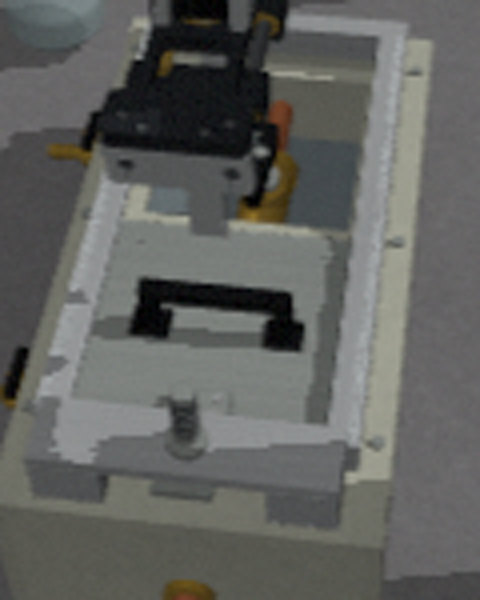

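Call:
step_arm --moves '[[[0,-0.0287,0],[0,0,0],0.04],[[0,-0.0287,0.001],[0,0,0],0.04],[[0,-0.0287,0],[0,0,0],0.04],[[0,-0.0287,0],[0,0,0],0.04],[[0,-0.0287,0],[0,0,0],0.04],[[0,-0.0287,0],[0,0,0],0.04],[[0,0,0],[0.12,0,0],0.04],[[0,0,0],[0.12,0,0],0.04],[[0,0,0],[0.12,0,0],0.04],[[0,0,0],[0.12,0,0],0.04],[[0,0,0],[0.12,0,0],0.04],[[0,0,0],[0.12,0,0],0.04],[[0,0,0],[0.12,0,0],0.04],[[0,0,0],[0.12,0,0],0.04],[[0,0,0],[0.12,0,0],0.04],[[0,0,0],[0.12,0,0],0.04],[[0,0,0],[0.12,0,0],0.04],[[0,0,0],[0.12,0,0],0.04],[[0,0,0],[0.12,0,0],0.04],[[0,0,0],[0.05,0,0],0.04]]'

```text
time: 17.87
position: [543.7, -95.2, 258.3]
tcp_rot: [-3.061, 1.57, 1.455]
force: [0.3, 0.4, 0.0]
grip_width: 40.0
```

Call:
step_arm --moves '[[[0.025,0,0],[0,0,0],0.04],[[0.025,0,0],[0,0,0],0.04],[[0,0,0],[0,0,0],0.04],[[0,0,0],[0,0,0],0.04]]'

```text
time: 18.2
position: [542.7, -95.3, 207.5]
tcp_rot: [-1.802, 1.568, 2.719]
force: [0.8, 0.7, -0.1]
grip_width: 39.8
```

Run:
```python
from h import *
rel([543,-96.5,88],-0.197)
shot('wrist','w14');shot('scene','sc14')
crop('w14',0,0,512,384,'w14b',1.56)
crop('sc14',220,80,370,230,'sc14b',4)
```

```text
pos [542.7 -95.3 207.5] psi -0.1916 q [-0.3   0.26  1.59  0.    1.3  -0.11] F [ 0.8  0.7 -0.1] w 39.8 t 18.2
tilt [-0.0028  0.0013 -1.    ] tool shift(m) [0.1195 0.0008 0.0012] turn x 0.0054
```

View pics/w14b.png

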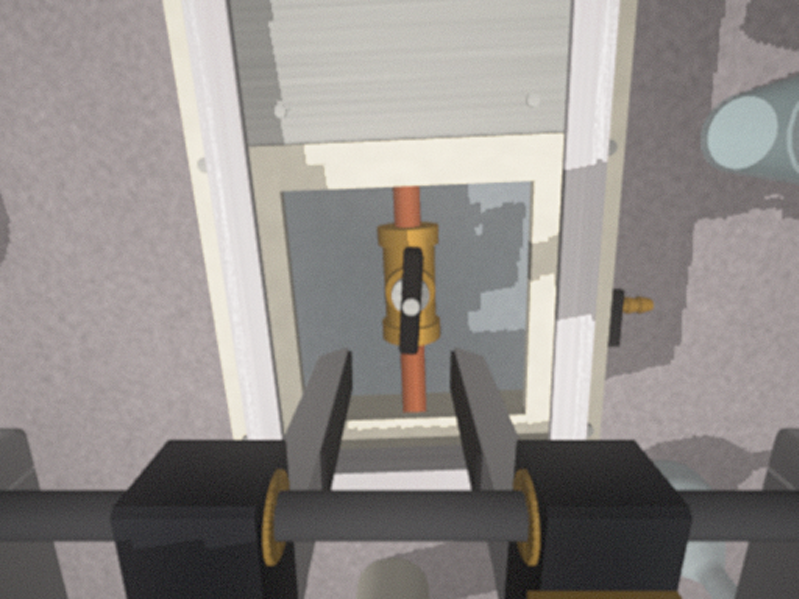

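View pics/sc14b.png

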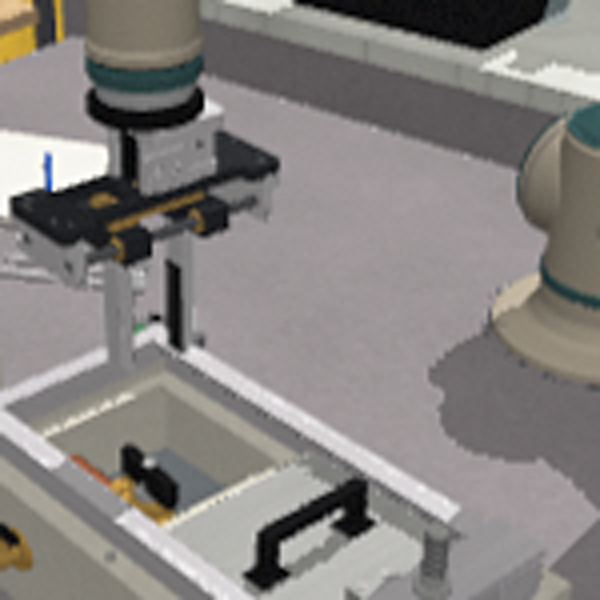

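Run:
```python
from h import *
L=load('w14')
k=lambda u,v:((u+.5)/1.5625-.5,(v+.5)/1.5625-.5)
for n,u,v,z in [('top',412.5,250,92),('bot',409.5,352,92),('bolt',411,307,95)]:
    print(n,px2w(L,*k(u,v),z).round(1),px2w(L,*k(u,v)).round(1))
rel([543,-96.5,88],-0.197)
```

```text
top [554.2 -64.3  92. ] [554.1 -66.2  81.8]
bot [ 540.9 -125.5   92. ] [ 540.9 -125.6   91.8]
bolt [547.2 -96.6  95. ] [547.2 -96.8  94.5]
pos [544.2 -96.1 209.6] psi -0.1921 q [-0.3   0.25  1.59  0.    1.3  -0.11] F [ 0.5 -0.4  1. ] w 40.0 t 18.3
tilt [ 1.9e-03 -3.0e-04 -1.0e+00] tool shift(m) [ 0.1216 -0.0013  0.0006] turn x 0.0049
```

Call:
step_arm --moves '[[[0.02,0.003,0],[0.02,0,0],0.04],[[0.03,0,0],[0,0,0],0.04],[[0.03,0,0],[0,0,0],0.04],[[0.025,0,0],[0,0,0],0.04],[[0.016,0,0],[0,0,0],0.04],[[0,0,0],[0,0,0],0.04],[[0,0,0],[0,0,0],0.04]]'

```text
time: 18.88
position: [547.0, -97.1, 88.2]
tcp_rot: [1.679, 1.57, -0.105]
force: [0.5, -0.9, 0.5]
grip_width: 40.0
```

Run:
```python
from h import *
rel([547,-96,88],-0.214)
shot('wrist','w15')
crop('w15',0,0,512,384,'w15b',1.56)
```

```text
pos [547.  -97.1  88.2] psi -0.2129 q [-0.3   0.36  1.76  0.    1.02 -0.09] F [ 0.5 -0.9  0.5] w 40.0 t 18.88
tilt [ 9.e-04 -1.e-04 -1.e+00] tool shift(m) [ 0.0002 -0.0002 -0.0011] turn x 0.0011
```

View pics/w15b.png

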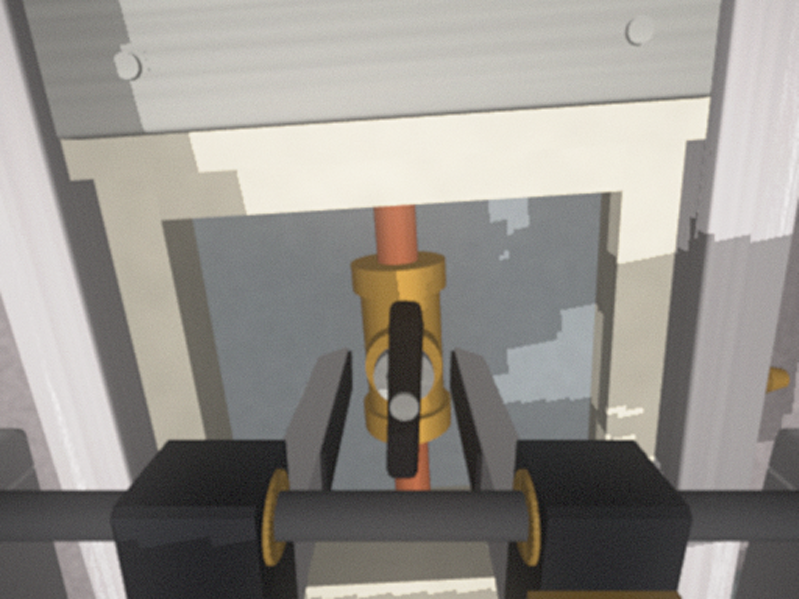

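Call:
step_arm --moves '[[[0,0,0],[0,0,0],0.0],[[0,0,0],[0,0,0],0.0],[[0,0,0],[0,0,0],0.0],[[0,0,0],[0,0,0],0.0],[[0,0,0],[0,0,0],0.0],[[0,0,0],[0,0,0],0.0],[[0,0,0],[0,0,0],0.0],[[0,0,0],[0,0,0],0.0],[[0,0,0],[0.05,0,0],0.0],[[0,0,0],[0.1,0,0],0.0],[[0,0,0],[0.1,0,0],0.0],[[0,0,0],[0.1,0,0],0.0]]' --grip_force 45

```text
time: 19.93
position: [547.9, -97.5, 88.9]
tcp_rot: [1.867, 1.566, -0.271]
force: [2.1, 0.5, 5.6]
grip_width: 22.1
```

Run:
```python
from h import *
rel([547,-96,88],-0.152-1.571); print(arm.read_state()['torque'])
```

```text
pos [547.9 -97.5  88.9] psi -0.5674 q [-0.3   0.36  1.76  0.    1.02  0.27] F [2.1 0.5 5.6] w 22.1 t 19.93
tilt [ 0.0044 -0.0012 -1.    ] tool shift(m) [ 0.0009 -0.0016 -0.0008] turn x 1.1556
[-0.06888153 -0.31382232  0.15025795]
```

Run:
```python
from h import *
shot('wrist','w16')
crop('w16',100,100,412,384,'w16b',2.1)
```

```text
(no output)
```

View pics/w16b.png

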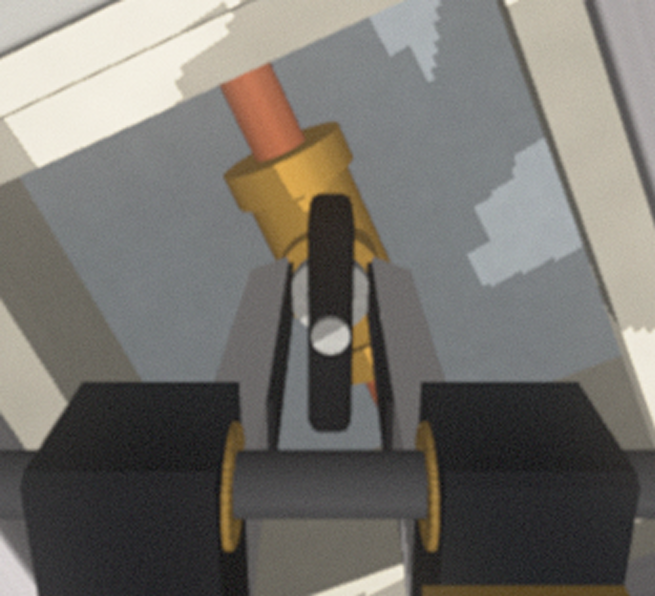

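Call:
step_arm --moves '[[[0,0,0],[0,0,0],0.035],[[0,0,0],[0,0,0],0.035],[[-0.004,0,0],[0,0,0],0.035],[[-0.004,0,0],[0,0,0],0.035],[[0,0,0],[0,0,0],0.0],[[0,0,0],[0,0,0],0.0],[[0,0,0],[0,0,0],0.0],[[0,0,0],[0,0,0],0.0],[[0,0,0],[0,0,0],0.0],[[0,0,0],[0,0,0],0.0]]'

```text
time: 20.82
position: [547.6, -98.0, 95.5]
tcp_rot: [1.629, 1.567, -0.505]
force: [4.3, -3.6, -3.9]
grip_width: 12.1
```

Call:
step_arm --moves '[[[0,0,0],[0.1,0,0],0.0],[[0,0,0],[0.1,0,0],0.0],[[0,0,0],[0.1,0,0],0.0],[[0,0,0],[0.1,0,0],0.0],[[0,0,0],[0.1,0,0],0.0],[[0,0,0],[0.1,0,0],0.0],[[0,0,0],[0,0,0],0.0]]'

```text
time: 21.4
position: [547.4, -97.9, 95.5]
tcp_rot: [2.235, 1.568, -0.501]
force: [4.0, -3.5, -3.5]
grip_width: 11.9
```

Run:
```python
from h import *
rel([547,-96,95],-0.152-1.571); print(arm.read_state()['torque'])
```

```text
pos [547.4 -97.9  95.5] psi -1.1652 q [-0.3   0.36  1.75 -0.    1.03  0.86] F [ 4.  -3.5 -3.5] w 11.9 t 21.4
tilt [ 0.0026 -0.0014 -1.    ] tool shift(m) [ 0.0005 -0.0019 -0.0003] turn x 0.5578
[-0.65045044 -0.59077875  0.05807636]
```

Call:
step_arm --moves '[[[0,0,0],[0.1,0,0],0.0],[[0,0,0],[0.1,0,0],0.0],[[0,0,0],[0.1,0,0],0.0],[[0,0,0],[0.1,0,0],0.0],[[0,0,0],[0.08,0,0],0.0],[[0,0,0],[0.04,0,0],0.0],[[0,0,0],[0,0,0],0.0]]'

```text
time: 21.98
position: [547.3, -97.6, 95.5]
tcp_rot: [2.855, 1.568, -0.398]
force: [4.2, -2.7, -4.2]
grip_width: 12.0
```

Run:
```python
from h import *
rel([547,-96,95],-0.152-1.571); print(arm.read_state()['torque'])
```

```text
pos [547.3 -97.6  95.5] psi -1.6826 q [-0.3   0.36  1.75 -0.    1.03  1.38] F [ 4.2 -2.7 -4.2] w 12.0 t 21.98
tilt [ 0.0024 -0.001  -1.    ] tool shift(m) [ 0.0005 -0.0016  0.0005] turn x 0.0404
[-0.48801737 -0.67236881  0.05466458]
```

Inch to the stop, watching torque.

Call:
step_arm --moves '[[[0,0,0],[0.03,0,0],0.0],[[0,0,0],[0.02,0,0],0.0],[[0,0,0],[0,0,0],0.0]]'

```text
time: 22.23
position: [547.3, -97.6, 95.5]
tcp_rot: [2.914, 1.568, -0.389]
force: [4.3, -3.2, -4.2]
grip_width: 12.3
```

Run:
```python
from h import *
rel([547,-96,95],-0.152-1.571); print(arm.read_state()['torque'])
```

```text
pos [547.3 -97.6  95.5] psi -1.7315 q [-0.3   0.36  1.75 -0.    1.03  1.43] F [ 4.3 -3.2 -4.2] w 12.3 t 22.23
tilt [ 0.0024 -0.001  -1.    ] tool shift(m) [ 0.0005 -0.0016  0.0006] turn x -0.0085
[-0.51989011 -0.71016784  0.08151058]
```

Call:
step_arm --moves '[[[0,0,0],[0.02,0,0],0.0],[[0,0,0],[0.02,0,0],0.0],[[0,0,0],[0,0,0],0.0]]'

```text
time: 22.48
position: [547.4, -97.6, 95.5]
tcp_rot: [2.901, 1.568, -0.44]
force: [5.6, -3.4, -3.0]
grip_width: 12.2
```

Run:
```python
from h import *
rel([547,-96,95],-0.152-1.571); print(arm.read_state()['torque'])
```

```text
pos [547.4 -97.6  95.5] psi -1.7705 q [-0.3   0.36  1.75 -0.    1.03  1.47] F [ 5.6 -3.4 -3. ] w 12.2 t 22.48
tilt [ 0.0025 -0.0012 -1.    ] tool shift(m) [ 0.0005 -0.0015  0.0007] turn x -0.0475
[-0.48026162 -0.74873477  0.39653746]
```

Call:
step_arm --moves '[[[0,0,0],[0.02,0,0],0.0],[[0,0,0],[0,0,0],0.0],[[0,0,0],[0,0,0],0.035],[[0,0,0],[0,0,0],0.035],[[0,0,0],[0,0,0],0.035],[[-0.02,0,0],[0,0,0],0.035],[[-0.03,0,0],[0,0,0],0.035],[[-0.03,0,0],[0,0,0],0.035],[[-0.03,0,0],[0,0,0],0.035],[[-0.03,0,0],[0,0,0],0.035],[[0,0,0],[0,0,0],0.035],[[0,0,0],[0,0,0],0.035]]'

```text
time: 23.48
position: [546.3, -96.9, 237.1]
tcp_rot: [-3.054, 1.568, -0.134]
force: [0.2, 0.2, 0.5]
grip_width: 34.9
```

Run:
```python
from h import *
rel([547,-96,95],-0.152-1.571)
shot('wrist','w17');shot('scene','sc17');shot('side','s17')
crop('w17',0,0,512,384,'w17b',1.56); crop('sc17',150,80,450,330,'sc17b',2.4)
```

```text
pos [546.3 -96.9 237.1] psi -1.7926 q [-0.3   0.24  1.54  0.    1.36  1.49] F [0.2 0.2 0.5] w 34.9 t 23.48
tilt [ 2.6e-03 -3.0e-04 -1.0e+00] tool shift(m) [ 1.421e-01 -1.000e-03 -1.000e-04] turn x -0.0696
```

View pics/w17b.png

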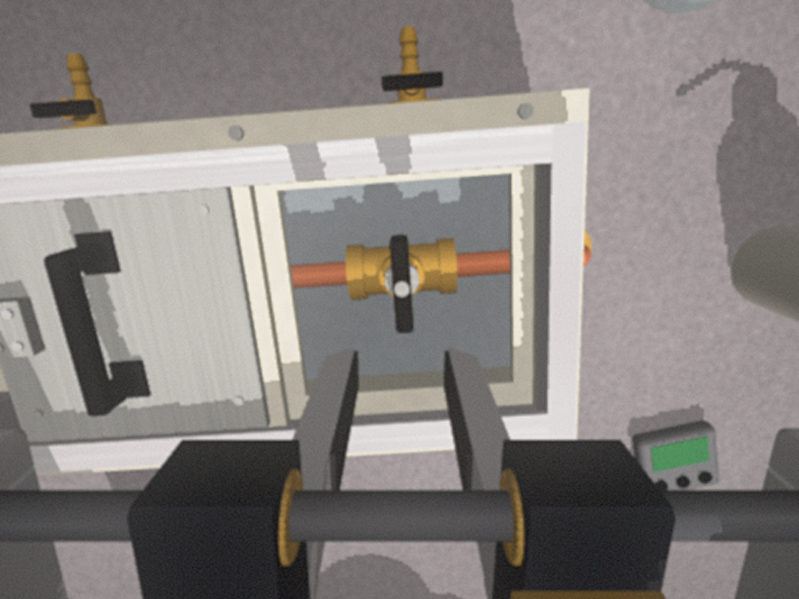

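View pics/sc17b.png

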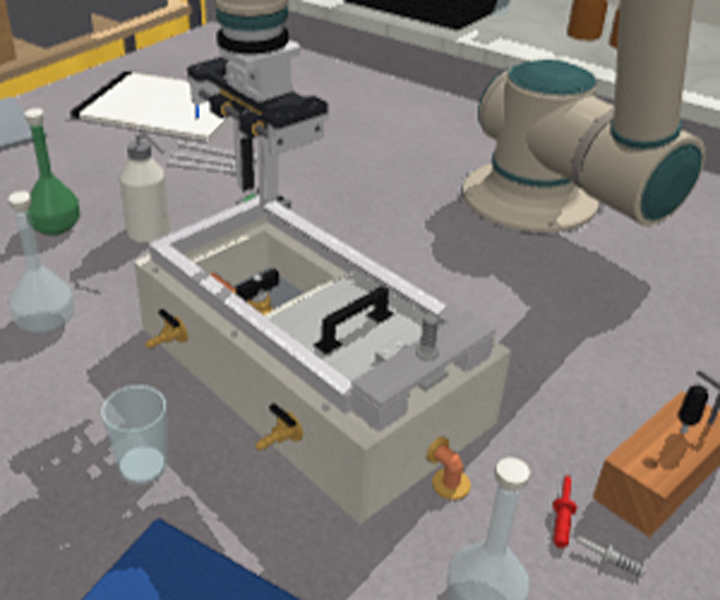

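View pics/s17.png

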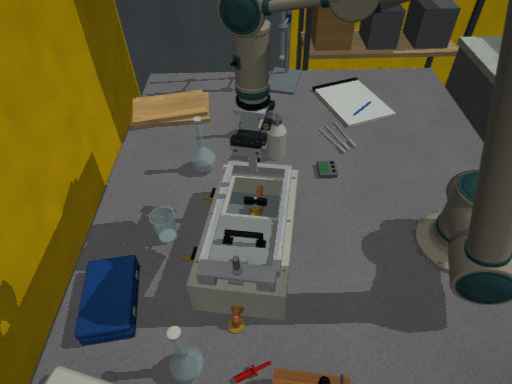

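Run:
```python
from h import *
L=load('w17')
k=lambda u,v:((u+.5)/1.5625-.5,(v+.5)/1.5625-.5)
a=px2w(L,*k(400,237),92);b=px2w(L,*k(403.5,331),92);d=b-a
c=px2w(L,*k(292,275),50);e=px2w(L,*k(510,262),50);f=c-e
print('bar',np.arctan2(d[1],d[0]) ,'pipe',np.arctan2(f[0],f[1]),a,b)
crop('w17',150,100,350,250,'w17c',4)
crop('sc17',290,180,360,240,'sc17c',10)
```

```text
bar 2.9559475427179533 pipe 0.16085697801759613 [ 580.42437617 -103.36625768   92.        ] [518.64001612 -91.76268375  92.        ]
```

View pics/w17c.png

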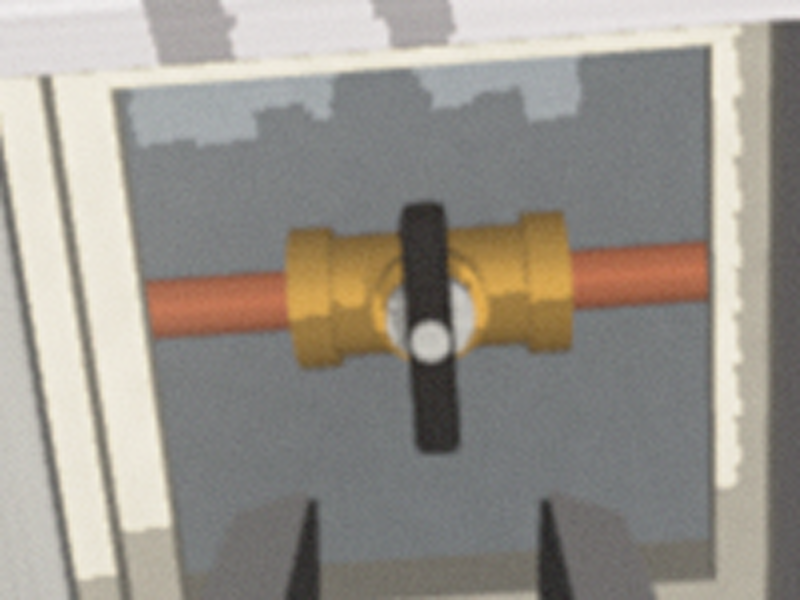

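View pics/sc17c.png

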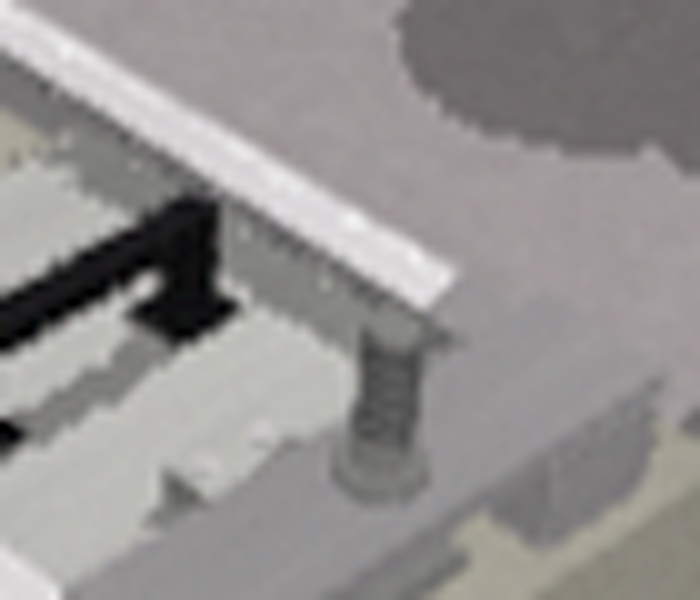

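Run:
```python
from workcell import arm
print(arm.sign_off(), arm.read_state()['time'])
```

```text
the job is handed in; nothing more can be done
the job is handed in; nothing more can be done
```

The job is handed in, at about 23.7 s of the 69 s allowed.

**What I did, in order**
- **Hatch:** I lifted it about 15 mm by its handle and slid it 173 mm until the end stops pushed back (about 5–8 N). Then I set it down on the deck.
- **Pin:** I put the larger steel pin from the tool block through the bridge and the tongue, then released it. The last press met about 7 N, with the gripper at the height where the collar sits on the bridge.
- **Valve:** I turned it clockwise until the torque rose from about 0.06 to 0.4 N m at its stop, then let go and rose clear.

**Last checks**
- The hatch is home, and the pin is upright with its collar on the bridge.
- The valve handle is crosswise to the pipe. I measured about 1.60 rad from the picture, which agrees with the 1.57 stop within measuring error.
- The gripper touched nothing.

**What disagreed or went wrong**
- **Cameras:** The scene and side cameras differed from the wrist camera by 3–5 mm, so I positioned the pin by comparing tip and hole in all three views.
- **Valve grip:** My first grip closed on the valve's 22 mm hub below the bar and turned it about 0.35 rad that way. I then raised the gripper 8 mm and gripped the bar itself.
- **Spare pins:** The red pin and the small steel pin looked upright in the first pictures but were lying on the bench by 1.7 s. My path stayed about 200 mm away from them, so I think they fell on their own. I did not touch them.

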